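# Lock the specimen pots away in the slide-top chest

### The arm

A 6-joint arm with a two-finger parallel gripper is mounted at the origin on the work surface. World frame = base frame: x ahead of the robot, y to its left, z up, the work surface at z = 0. Lengths are in m, angles in degrees, forces in N, time in s.
With the tool pointing down it reaches from about 0.325 to 1 m from the base axis. Payload 5.1 kg.
Tool frame: the origin (TCP) lies midway between the tips of the shut fingers; the grasp point (between the pads) lies 19 mm behind it; z points along the fingers, y is the line along which they close (so a half turn about z gives the same grasp; the last joint's range is limited). The gripper opens to 85 mm and grips with 20 to 120 N. Pads are 22 mm wide; open, the fingers measure 114 mm over their backs; the gripper's body (76 mm by 85 mm) begins 54 mm behind the grasp point. The pads swing forward as they close: fully open they stand 13 mm farther back than shut.
Start: joints at [-80.191, 7.093, 94.555, -0, 78.352, -4.733], TCP at [0.163, -0.629, 0.231] pointing down, gripper open.
Joint ranges: [-149.61, 149.61], [-58.7, 133.49], [1.44, 155.28], [-77.14, 257.14], [18.33, 153.61], [-166.67, 166.67]. Speed limits (degrees/s): [147.25, 147.25, 180, 180, 180, 180].

### API

Orientations are given as [roll, pitch, yaw] about the fixed x, y, z axes, in that order (R = Rz(yaw) Ry(pitch) Rx(roll)).
In Python, from rig import robot gives the robot as it stands.
- The arm moves only by the tool servo_tool, never from a script. Its argument "increments" is a list of rows, each a list of 3 entries, a list of its own where there are three numbers: the shift along the tool's x, y, z in units of 15 cm (1.0 is 15 cm), then the turn, a rotation vector about the tool's x, y, z in units of 180 degrees (1.0 is 180 degrees), then the opening in per cent of the stroke, from 0 (shut) to 100 (fully open). In form: [[[dx, dy, dz], [ax, ay, az], grip], ...]. A call has 1 to 12 rows; each row is the pose to reach, as a shift and turn from the pose commanded when the call began, along the tool's axes at that moment, turning the shorter way round; what a row does not reach only later rows make up. A row lasts 1/8 s, in which the tool goes at most 62.5 mm and 10.7 degrees, less where a joint would pass 70% of its speed; a pose out of reach is approached as far as the arm can. A call with a number of a shift or a turn outside -1 to 1 is refused whole. A call with a gripper value outside its range is refused whole. The fingers move at their own pace and stop on an object; the grip force is fixed at half the most. Time passes only in rows, so rows that repeat a pose let the fingers close. It gives the time, the measured TCP pose, the force, the opening and the grip force at its end, in the units of the state.
- robot.sense(): the state, without advancing time (a new reading comes with each control period).
- robot.capture(name): name is "scene" or "side" or "wrist"; returns (picture, depth): 384x512x3 uint8, red, green, blue; 384x512 float32, m along the optical axis (not along the pixel's ray), 0 where there is no reading.
- robot.get_calibration(name): a dict with "fx", "fy", "cx", "cy" (pixels), "D" ([k1, k2, p1, p2, k3] as OpenCV has them; the pictures are not rectified), "origin" and "rotation" of the camera in the world; the wrist camera has in their place "T_tool_cam" (4x4, takes a point from camera to tool coordinates, whose origin is the TCP and whose axes are the flange's). Camera axes: x right, y down, z forward; pixel columns grow to the right and rows downward; lengths in m; the calibration is good to about 2 mm. A picture is of the moment at which its call begins: read the wrist's pose just before it. get_calibration takes no time and is no camera call.
- robot.hand_in(): hands the job in; it is judged then, once.
The state is a dict: "clock": time; "qpos": joint angles; "joint_vel": joint speeds; "effort": joint torques, N m; "eef_pos": TCP position; "orientation": TCP orientation; "force": force on the tool from outside, world axes, zero at the start; "ft_torque": the same for the moment, N m; "grip_width": finger opening in m; "finger_force": force on a finger pad.
Only numpy, scipy, OpenCV 4.12 (cv2) and the standard library are available. Lean on these libraries where they do the work, as an engineer would, in place of code of your own. Each camera call takes 0.05 s, during which the arm holds its last target. There are 200 camera calls.

### The job

Put every specimen pot from the tray into the chest, standing upright: red-capped pots in the bay under the door with the red handle, blue-capped ones under the door with the blue handle, sliding each door past its neighbour to get at its bay. When all the pots are in, shut both doors fully; only then push the black screw-knob all the way down and, after that, turn it clockwise as far as it goes, about half a turn. Leave the dish, the jar and the forceps on the bench where they are.

Things in the scene. Friction and masses are not known exactly. Their poses are not given: they have to be found in the camera images.
- red_bay (a point): Centre of the floor of the red bay, the chest's left half (+y of the chest). Inside the bay measures 196 mm along the chest's x and 162 mm along its y; its floor is 6 mm above the bench and the lower door's underside is 52 mm above the floor. Same axes as the chest.
- blue_bay (a point): The same for the blue bay, the chest's right half (-y of the chest); a 6 mm divider 50 mm high stands between the bays.
- chest: Fixed yellow slide-top chest, 346 mm along y; rear wall (x 98 to 108 mm) and front wall (x -134 to -98 mm, carries the knob) 74 mm high, ends 56 mm. Two level doors on a double track cover its two bays. Origin: under the middle of the divider, on the bench; x to its rear, away from the robot, y to the red (left) bay, z up.
- red_door (a joint): Light grey door on the upper track (panel 66 to 71 mm above the bench), red bar handle; covers the red bay. Opens towards -y of the chest. 178 mm wide (y), 192 mm deep (x). About 3 N of friction; stays where left. Value: metres from closed (0) to its stop at 0.135, when it lies over the dark door and the outer 130 mm of its bay are open. Starts 0 to 30 mm ajar.
- blue_door (a joint): Dark steel door on the lower track (panel 58 to 63 mm above the bench), blue bar handle; covers the blue bay. Opens towards +y of the chest. 178 mm wide (y), 192 mm deep (x). About 3 N of friction; stays where left. Value: metres from closed (0) to its stop at 0.135, when it lies under the light door and the outer 130 mm of its bay are open. Starts 0 to 30 mm ajar.
- red_door_handle (a point): Grip point of the red bar handle, 10 mm below its top (the top is 106 mm above the bench); the bar stands up from the door, 70 mm long along the chest's x, 14 mm thick along y, its middle 15 mm from the door's outer edge. Axes as the chest's; it travels with the door.
- blue_door_handle (a point): Grip point of the blue bar handle, 10 mm below its top (the top is 106 mm above the bench); the bar stands up from the door, 70 mm long along the chest's x, 14 mm thick along y, its middle 15 mm from the door's outer edge. Axes as the chest's; it travels with the door.
- knob_top (a point): Middle of the top of the black screw-knob on the middle of the chest's front rail (chest x -117 mm). Its grip is an upright bar 40 mm long along its own x (turning with it), 16 mm thick along y, 32 mm high, all below this point; the rail's top lies 44 mm below this point with the knob up, 36 mm with it pushed home.
- knob_press (a joint): How far the screw-knob is pushed down: 0 (up, as it starts) to 0.008 m (home on the thread). Takes about 5 N, stays where it is left.
- knob_turn (a joint): Turn of the screw-knob in rad, growing clockwise seen from above, from 0 to its stop at 3.3; starts between 0 and 0.4; stiff (0.05 N m), stays where it is left. The bar's yaw is the chest's yaw minus this value.
- tray: Fixed shallow white tray, 270 by 220 mm, rim 16 mm above the bench, floor 4 mm. Origin: centre of its underside. The pots start in it.
- red_pot0_center (a point): Centre (20 mm above its underside) of a round clear specimen pot with a red screw cap: 40 mm high; body 41 mm across, cap 44 mm across over the top 13 mm; about 60 g; z along its axis. May be absent.
- red_pot1_center (a point): Centre (20 mm above its underside) of a round clear specimen pot with a red screw cap: 40 mm high; body 41 mm across, cap 44 mm across over the top 13 mm; about 60 g; z along its axis. May be absent.
- red_pot2_center (a point): Centre (20 mm above its underside) of a round clear specimen pot with a red screw cap: 40 mm high; body 41 mm across, cap 44 mm across over the top 13 mm; about 60 g; z along its axis. May be absent.
- blue_pot0_center (a point): Centre (20 mm above its underside) of a round clear specimen pot with a blue screw cap: 40 mm high; body 41 mm across, cap 44 mm across over the top 13 mm; about 60 g; z along its axis. May be absent.
- blue_pot1_center (a point): Centre (20 mm above its underside) of a round clear specimen pot with a blue screw cap: 40 mm high; body 41 mm across, cap 44 mm across over the top 13 mm; about 60 g; z along its axis. May be absent.
- petri_dish: Bystander: glass dish 84 mm across, 16 mm high, origin under its centre.
- sample_jar: Bystander: amber jar 72 mm across, 100 mm high, origin under its centre.
- forceps: Bystander: steel forceps 110 mm long along its x, 8 mm high, origin under its middle.
Things that resemble listed ones, but are neither listed nor needed, are in the scene too. Leave any pink or turquoise look-alike of the part that bears red_pot1_center alone.

How it is judged (in metres and radians):
On the way, in this order (a step that is already met when the one before it is completed fails the run):
1. every pot stands in the bay of its colour and both doors are shut, the knob still up (x of red_pot0_center in the frame of red_bay between -0.09 and 0.09 m and y of red_pot0_center in the frame of red_bay between -0.075 and 0.075 m and z of red_pot0_center in the frame of red_bay between 0.012 and 0.028 m and angle between each of red_pot0_center, red_pot1_center, red_pot2_center, blue_pot0_center, blue_pot1_center's own z axis and vertical below 0.2 rad and x of red_pot1_center in the frame of red_bay between -0.09 and 0.09 m and y of red_pot1_center in the frame of red_bay between -0.075 and 0.075 m and z of red_pot1_center in the frame of red_bay between 0.012 and 0.028 m and x of red_pot2_center in the frame of red_bay between -0.09 and 0.09 m and y of red_pot2_center in the frame of red_bay between -0.075 and 0.075 m and z of red_pot2_center in the frame of red_bay between 0.012 and 0.028 m and x of blue_pot0_center in the frame of blue_bay between -0.09 and 0.09 m and y of blue_pot0_center in the frame of blue_bay between -0.075 and 0.075 m and z of blue_pot0_center in the frame of blue_bay between 0.012 and 0.028 m and x of blue_pot1_center in the frame of blue_bay between -0.09 and 0.09 m and y of blue_pot1_center in the frame of blue_bay between -0.075 and 0.075 m and z of blue_pot1_center in the frame of blue_bay between 0.012 and 0.028 m and value of joint each of red_door, blue_door below 0.006 m and value of joint knob_press below 0.004 m and value of joint knob_turn below 0.8 rad), for 0.2 s.
2. the knob is pushed down, not yet turned, doors shut (value of joint each of red_door, blue_door below 0.006 m and value of joint knob_press above 0.006 m and value of joint knob_turn below 1 rad), for 0.1 s.
3. the knob is turned clockwise, still down, doors shut (value of joint each of red_door, blue_door below 0.006 m and value of joint knob_press above 0.006 m and value of joint knob_turn above 2.8 rad), for 0.2 s.
At the end, for the whole second after the job is handed in: Every pot present stands upright (within 0.2 rad) and at rest on the floor of the bay of its cap's colour; both doors are within 6 mm of shut; the knob is pushed down more than 6 mm and its turn reads more than 2.8 rad (all of step 3 and x of red_pot0_center in the frame of red_bay between -0.09 and 0.09 m and y of red_pot0_center in the frame of red_bay between -0.075 and 0.075 m and z of red_pot0_center in the frame of red_bay between 0.012 and 0.028 m and angle between each of red_pot0_center, red_pot1_center, red_pot2_center, blue_pot0_center, blue_pot1_center's own z axis and vertical below 0.2 rad and x of red_pot1_center in the frame of red_bay between -0.09 and 0.09 m and y of red_pot1_center in the frame of red_bay between -0.075 and 0.075 m and z of red_pot1_center in the frame of red_bay between 0.012 and 0.028 m and x of red_pot2_center in the frame of red_bay between -0.09 and 0.09 m and y of red_pot2_center in the frame of red_bay between -0.075 and 0.075 m and z of red_pot2_center in the frame of red_bay between 0.012 and 0.028 m and x of blue_pot0_center in the frame of blue_bay between -0.09 and 0.09 m and y of blue_pot0_center in the frame of blue_bay between -0.075 and 0.075 m and z of blue_pot0_center in the frame of blue_bay between 0.012 and 0.028 m and x of blue_pot1_center in the frame of blue_bay between -0.09 and 0.09 m and y of blue_pot1_center in the frame of blue_bay between -0.075 and 0.075 m and z of blue_pot1_center in the frame of blue_bay between 0.012 and 0.028 m and linear speed of each of red_pot0, red_pot1, red_pot2, blue_pot0, blue_pot1 below 0.02 m/s); the robot touches nothing.
It fails at once if the dish is moved more than 30 mm (distance of petri_dish from where it was at the start of the episode above 0.03 m).
It fails at once if the jar is moved more than 30 mm (distance of sample_jar from where it was at the start of the episode above 0.03 m).
It fails at once if the forceps is moved more than 30 mm (distance of forceps from where it was at the start of the episode above 0.03 m).
Of red_pot0, red_pot1, red_pot2, blue_pot0, blue_pot1 only 3 to 5 are there at a start; the rules pass over those that are not, and their reading is None.
At some moment in a run one of red_pot0, red_pot1, red_pot2, blue_pot0, blue_pot1 may be knocked a few centimetres aside while the robot is not near it.
It also fails if it takes over 210 s, if anything falls off the work surface, if the arm or the gripper's body presses on something with over 40 N, if the wrist force passes 120 N, or if a joint passes its speed limit or range.

## Working session

There is one attempt and no reset: what is moved stays moved. The work goes in short steps, Python scripts to look and compute and a tool call to move; the robot and the scene stay as the last step left them, time stands still between calls to the robot, and variables do not carry over. Pictures are saved under pics/ and viewed, at most 14 in all, crops included, and the job is handed in when it is done.

Besides the shell and the picture viewer there is one more tool, called after "Request:" by a JSON object that holds its "fn" and its "kwargs", one argument or row to a line. servo_tool: Moves the arm, as the interface text tells. Shifts and turns lie within -1 to 1; 1 stands for 15 cm of shift or 180 degrees of turn. Its arguments: {"type":"object","properties":{"increments":{"type":"array","items":{"type":"array"}}},"required":["increments"]}

```bash
mkdir -p pics; ls
cat > h.py <<'E'
from rig import robot
import numpy as np, cv2
from scipy.spatial.transform import Rotation as R
def cam(name):
    c=robot.get_calibration(name); K=np.array([[c['fx'],0,c['cx']],[0,c['fy'],c['cy']],[0,0,1.]]); D=np.array(c['D'],float)
    if name=='wrist':
        s=robot.sense(); T=np.eye(4); T[:3,:3]=R.from_euler('xyz',s['orientation'],degrees=True).as_matrix(); T[:3,3]=s['eef_pos']
        T=T@np.array(c['T_tool_cam'])
        return K,D,T[:3,3],T[:3,:3]
    return K,D,np.array(c['origin']),np.array(c['rotation'])
def grab(name):
    cm=cam(name); im,d=robot.capture(name); return im,d,cm
def ray(cm,uv,z):
    K,D,o,Rm=cm; uv=np.atleast_2d(np.array(uv,float))
    p=cv2.undistortPoints(uv.reshape(-1,1,2),K,D).reshape(-1,2)
    d=np.c_[p,np.ones(len(p))]@Rm.T
    return o+d*((z-o[2])/d[:,2])[:,None]
def proj(cm,P):
    K,D,o,Rm=cm; q=(np.atleast_2d(P)-o)@Rm
    return cv2.projectPoints(q,np.zeros(3),np.zeros(3),K,D)[0].reshape(-1,2)
def cloud(cm,d):
    K,D,o,Rm=cm; v,u=np.indices(d.shape)
    p=cv2.undistortPoints(np.c_[u.ravel(),v.ravel()].astype(float).reshape(-1,1,2),K,D).reshape(-1,2)
    return (o+(np.c_[p,np.ones(len(p))]*d.ravel()[:,None])@Rm.T).reshape(d.shape+(3,))
def save(n,im,s=1): cv2.imwrite('pics/'+n,cv2.resize(im[:,:,::-1],None,fx=s,fy=s,interpolation=cv2.INTER_CUBIC))
E
python3 - <<'E'
from h import *
print(robot.sense())
for n in('scene','side','wrist'):
    im,d,cm=grab(n); np.savez(f'{n}0.npz',im=im,d=d); save(n+'0.png',im,1.5); print(n,cm[2],cm[3].round(2).tolist(),cm[0][0,0])
E
```

```text
pics
{'clock': 0.0, 'qpos': array([-8.01902602e+01,  7.13372448e+00,  9.46359709e+01,  2.28289871e-03,
        7.83530087e+01, -4.73252658e+00]), 'joint_vel': array([-0.02459976, -0.00914248, -0.05439271, -0.0761145 , -0.08540233,
       -0.03708334]), 'effort': array([-5.63931553e-04, -4.23618972e+01, -3.65453017e+01, -4.91087098e-05,
        7.18072100e-03,  5.77796328e-06]), 'eef_pos': array([ 0.16308684, -0.62855659,  0.23003097]), 'orientation': array([-1.79877899e+02, -1.23508875e-02,  1.45417900e+01]), 'force': array([-0.53420558,  0.38217349, -0.12120725]), 'ft_torque': array([-0.02496002,  0.00023583,  0.02587533]), 'finger_force': 0.0, 'grip_width': 0.08544544381675706}
scene [ 1.05276545 -0.62737677  0.76836512] [-130.38, -0.21, 40.12] 386.9675644088442
side [0.07249303 0.61040944 0.78247259] [-130.14, 0.26, -142.58] 351.71866806823783
wrist [ 0.24206132 -0.60908601  0.37146709] [[0.25, -0.92, -0.3], [-0.97, -0.24, -0.08], [-0.0, 0.31, -0.95]] 273.3638271418982
```

```bash
sed -i "s/np.array(c\['rotation'\])/R.from_euler('xyz',c['rotation'],degrees=True).as_matrix()/" h.py
python3 - <<'E'
from h import *
for n in('scene','side'):
    z=np.load(n+'0.npz'); im=z['im'];cm=cam(n)
    P=cloud(cm,z['d']); print(n,P[200,256],cm[3].round(2).tolist(), np.median(P[...,2]))
E
```

```text
scene [ 0.51801745 -0.00883665  0.04287587] [[0.76, 0.42, -0.49], [0.64, -0.49, 0.58], [0.0, -0.76, -0.65]] 0.001222966687316418
side [ 0.60294967 -0.06540738  0.0035958 ] [[-0.79, -0.39, 0.47], [-0.61, 0.51, -0.61], [-0.0, -0.76, -0.64]] 0.0017157327780132903
```

View pics/scene0.png

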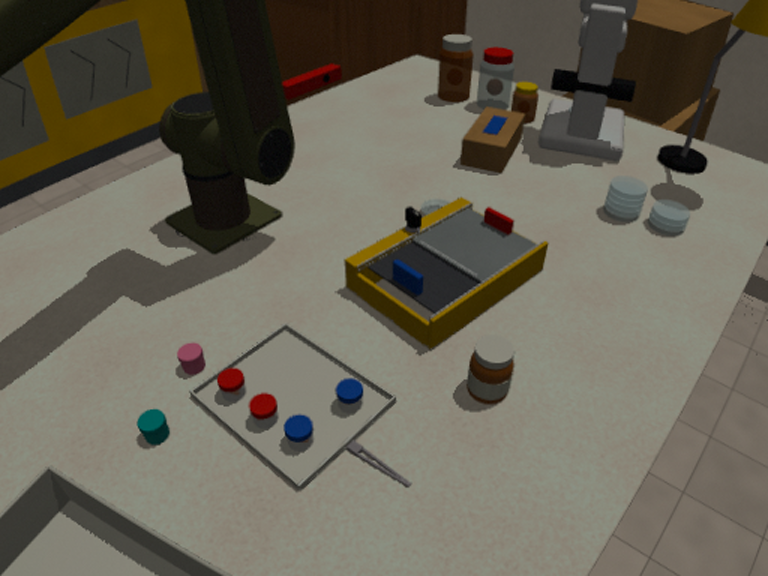

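View pics/side0.png

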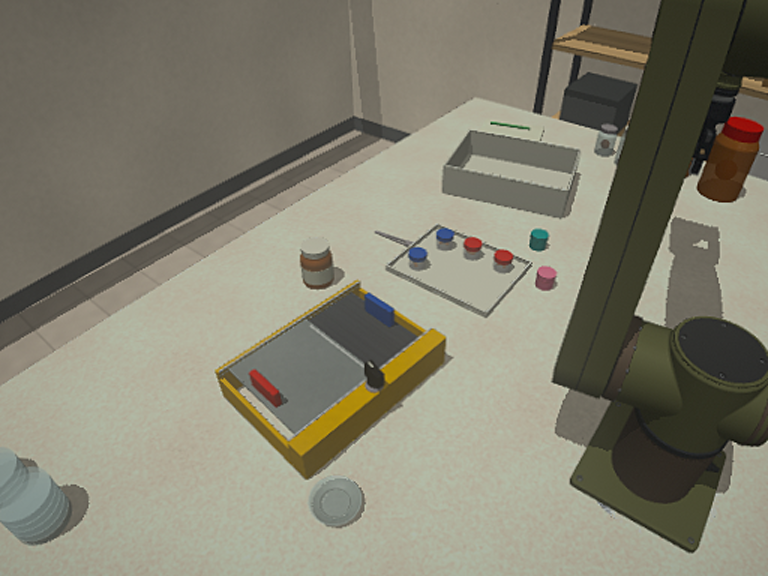

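Scene view: tray with two red caps (231,380), (263,406) and two blue caps (298,428), (349,391). Outside the tray are look-alikes in pink (191,357) and turquoise (153,425). Chest with both doors slightly ajar: blue handle (407,277), red handle (498,220), knob (413,215). Side view agrees: the dish is in front of the red end at (336,500), the jar at (317,262).

```bash
cat >> h.py <<'E'
def masks(im):
    h=cv2.cvtColor(im,cv2.COLOR_RGB2HSV); H,S,V=[h[...,i].astype(int) for i in range(3)]
    return dict(red=((H<5)|(H>175))&(S>190)&(V>60),blue=(abs(H-112)<10)&(S>170)&(V>50),yellow=(abs(H-22)<6)&(S>180)&(V>60))
def blobs(m,amin=25):
    n,l,s,c=cv2.connectedComponentsWithStats(m.astype(np.uint8)); return [(c[i],s[i,4],l==i) for i in range(1,n) if s[i,4]>amin]
E
python3 - <<'E'
from h import *
out=[]
for n in('scene','side'):
    z=np.load(n+'0.npz'); im=z['im'];cm=cam(n);P=cloud(cm,z['d']);M=masks(im)
    for k in('red','blue'):
        for c,a,l in blobs(M[k]):
            q=P[l]; z0=np.percentile(q[:,2],90)
            if z0>.2 or abs(q[:,1].mean())>0.8: continue
            t=q[q[:,2]>z0-.006]
            r=cv2.minAreaRect((t[:,:2]*1000).astype(np.float32))
            print(n,k,c.round(1),a,'z90',z0.round(4),'topmean',t.mean(0).round(4),np.round(r[0],1),np.round(r[1],1),round(r[2],1))
    q=P[M['yellow']]; q=q[(q[:,2]>.068)&(q[:,2]<.085)&(np.hypot(q[:,0]-.5,q[:,1])<.4)]
    r=cv2.minAreaRect((q[:,:2]*1000).astype(np.float32)); print(n,'chest top rect',len(q),r)
    zz=cv2.boxPoints(r); print(zz.round(0).tolist())
    h=cv2.cvtColor(im,cv2.COLOR_RGB2HSV); b=(h[...,2]<45)&(P[...,2]>.085)&(P[...,2]<.14)&(abs(P[...,0]-.45)<.2)&(abs(P[...,1])<.25)
    for c,a,l in blobs(b,8): print('black',c,a,P[l].mean(0),P[l][:,2].max())
E
```

```text
scene red [206.4  49.7] 195 z90 0.0547 topmean [-0.423   0.6863  0.0618] [238.8  47. ] [ 190.4 2105.5] 45.2
scene red [332.6 143.2] 49 z90 0.1072 topmean [0.582  0.2779 0.1185] [ 818.2 -147.6] [  55.4 1066.6] 29.0
scene red [153.1 252.1] 183 z90 0.0463 topmean [ 0.4517 -0.3213  0.0443] [ 450.8 -321. ] [40.3 40.9] 83.3
scene red [174.8 269.5] 198 z90 0.0466 topmean [ 0.5342 -0.3215  0.0446] [ 534.2 -320.8] [38.  41.3] 50.0
scene blue [329.7  83.1] 95 z90 0.0842 topmean [0.3022 0.7161 0.0823] [301.4 720.5] [ 35.9 114.6] 17.2
scene blue [271.6 179.2] 84 z90 0.1087 topmean [0.5473 0.0223 0.1146] [ 798.1 -280.1] [ 51.8 859.7] 39.7
scene blue [232.7 259.3] 180 z90 0.0459 topmean [ 0.6162 -0.2095  0.0444] [ 615.7 -207.8] [38.5 40.5] 44.1
scene blue [198.5 284.2] 218 z90 0.0464 topmean [ 0.6117 -0.3167  0.0514] [ 826.2 -456.6] [ 39.1 566. ] 56.9
scene chest top rect 733 ((541.099853515625, 161.0185546875), (343.86639404296875, 243.7324676513672), 83.43690490722656)
[[400.0, 4.0], [643.0, -24.0], [682.0, 318.0], [440.0, 346.0]]
black [275.125      145.25961538] 104 [0.44354515 0.16888204 0.10572857] 0.12188257675316927
black [271.38297872 183.85106383] 94 [0.54390985 0.02625329 0.09370213] 0.10426693777727902
side chest top rect 1366 ((539.87353515625, 164.16070556640625), (346.0577087402344, 242.73016357421875), 83.30059051513672)
[[399.0, 6.0], [640.0, -22.0], [681.0, 322.0], [440.0, 350.0]]
black [243.53846154 245.07692308] 13 [0.45288886 0.17807071 0.11033683] 0.11901360299102148
```

```bash
cat >> h.py <<'E'
YAW=-6.65; O=np.array([.5534,.1611]); 
def c2w(x,y): 
    a=np.radians(YAW); return O+np.array([np.cos(a)*x-np.sin(a)*y,np.sin(a)*x+np.cos(a)*y])
def w2c(p):
    a=np.radians(YAW); d=np.array(p)[...,:2]-O; return np.stack([np.cos(a)*d[...,0]+np.sin(a)*d[...,1],-np.sin(a)*d[...,0]+np.cos(a)*d[...,1]],-1)
def plan(xyz,yaw=YAW):
    s=robot.sense(); A=R.from_euler('xyz',s['orientation'],degrees=True); B=R.from_euler('xyz',[180,0,yaw],degrees=True)
    d=A.inv().apply(np.array(xyz)-s['eef_pos'])/.15
    print('at',s['eef_pos'].round(4),s['orientation'].round(2),'w',s['grip_width'].round(4),'-> shift',d.round(3),'rot',((A.inv()*B).as_rotvec()/np.pi).round(4),'t',s['clock'])
def look(names=('scene','side'),tag=None):
    for n in names:
        im,d,cm=grab(n);P=cloud(cm,d);M=masks(im)
        if tag: save(f'{n}_{tag}.png',im,1.5)
        for k in('red','blue'):
            for c,a,l in blobs(cv2.morphologyEx(M[k].astype(np.uint8),cv2.MORPH_CLOSE,np.ones((3,3))),20):
                q=P[l]; m=np.median(q,0)
                if not(.2<m[0]<.95 and -.6<m[1]<.5 and m[2]<.3): continue
                q=q[np.linalg.norm(q-m,axis=1)<.05]; top=np.percentile(q[:,2],80)
                t=q[q[:,2]>top-.005]; mid=(np.percentile(t,3,0)+np.percentile(t,97,0))/2
                print(n,k,c.round(0),a,'top',top.round(3),'mid',mid.round(4),'chest',w2c(mid).round(4))
E
python3 - <<'E'
from h import *
look()
print('red closed handle',c2w(0,.155),'blue closed',c2w(0,-.155),'knob',c2w(-.117,0))
plan([*c2w(0,.13),.2]); print(c2w(.045,.1),c2w(-.045,.1),c2w(.045,-.1),c2w(-.045,-.1))
n='side'; z=np.load('side0.npz'); c=z['im'][150:190,270:370]; h=cv2.cvtColor(z['im'],cv2.COLOR_RGB2HSV); print(h[171,335],h[163,315],h[258,176],h[205,252])
E
```

```text
scene red [333. 143.] 49 top 0.106 mid [0.5722 0.2958 0.1051] chest [0.003 0.136]
scene red [153. 252.] 183 top 0.045 mid [ 0.4521 -0.3208  0.0442] chest [-0.0448 -0.4904]
scene red [175. 269.] 199 top 0.046 mid [ 0.5335 -0.3213  0.0447] chest [ 0.0361 -0.4815]
scene blue [272. 179.] 86 top 0.108 mid [0.5394 0.0304 0.1066] chest [ 0.0013 -0.1314]
scene blue [233. 259.] 181 top 0.045 mid [ 0.6162 -0.2098  0.0446] chest [ 0.1053 -0.3611]
scene blue [199. 284.] 219 top 0.046 mid [ 0.6078 -0.3133  0.0449] chest [ 0.109  -0.4649]
side red [180. 258.] 27 top 0.108 mid [0.5582 0.3011 0.1075] chest [-0.0114  0.1396]
red closed handle [0.57134962 0.31505717] blue closed [0.53545038 0.00714283] knob [0.43718717 0.17464907]Traceback (most recent call last):
  File "<stdin>", line 4, in <module>
  File "h.py", line 39, in plan
    print('at',s['eef_pos'].round(4),s['orientation'].round(2),'w',s['grip_width'].round(4),'-> shift',d.round(3),'rot',((A.inv()*B).as_rotvec()/np.pi).round(4),'t',s['clock'])
                                                                   ^^^^^^^^^^^^^^^^^^^^^
AttributeError: 'float' object has no attribute 'round'
```

```bash
sed -i "s/s\['grip_width'\].round(4)/round(s['grip_width'],4)/" h.py
python3 - <<'E'
from h import *
plan([*c2w(0,.137),.2])
h=cv2.cvtColor(np.load('side0.npz')['im'],cv2.COLOR_RGB2HSV); print(h[171,335],h[163,315],h[157,296],h[258,176],h[205,252])
E
```

```text
at [ 0.1631 -0.6289  0.2307] [-179.94   -0.     14.54] w 0.0852 -> shift [ 4.171 -5.296  0.21 ] rot [-0.0003  0.      0.1177] t 0.25
[  2 181 165] [  2 181 166] [111 148 140] [  3 180 150] [112 100  87]
```

Request:
{"fn": "servo_tool", "kwargs": {
  "increments": [
    [[0.3,-0.3,0],[0,0,0.06],50],
    [[0.6,-0.6,0],[0,0,0.118],50],
    [[0.9,-0.95,0],[0,0,0.118],50],
    [[0.9,-0.95,0],[0,0,0.118],50]
  ]
}}

```text
clock: 0.75
eef_pos: [0.2593, -0.4545, 0.2311]
orientation: [-180.0, -0.0, -6.5]
force: [0.0, -0.5, 0.7]
grip_width: 0.0424
finger_force: 0.0
```

Request:
{"fn": "servo_tool", "kwargs": {
  "increments": [
    [[0.3,-1,0],[0,0,0],50],
    [[0.3,-1,0],[0,0,0],50],
    [[0.3,-1,0],[0,0,0],50]
  ]
}}

```text
clock: 1.12
eef_pos: [0.3208, -0.3121, 0.2315]
orientation: [180.0, -0.0, -6.6]
force: [-0.1, -0.2, 0.7]
grip_width: 0.0423
finger_force: 0.0
```

Request:
{"fn": "servo_tool", "kwargs": {
  "increments": [
    [[0.3,-1,0],[0,0,0],50],
    [[0.3,-1,0],[0,0,0],50],
    [[0.3,-1,0],[0,0,0],50]
  ]
}}

```text
clock: 1.5
eef_pos: [0.3832, -0.1683, 0.2317]
orientation: [180.0, -0.1, -6.6]
force: [-0.3, -0.4, -0.1]
grip_width: 0.0424
finger_force: 0.0
```

Request:
{"fn": "servo_tool", "kwargs": {
  "increments": [
    [[0.3,-1,0],[0,0,0],50],
    [[0.3,-1,0],[0,0,0],50],
    [[0.3,-1,0],[0,0,0],50]
  ]
}}

```text
clock: 1.88
eef_pos: [0.4457, -0.0243, 0.2317]
orientation: [180.0, -0.0, -6.6]
force: [0.4, -1.1, 0.3]
grip_width: 0.0424
finger_force: 0.0
```

Request:
{"fn": "servo_tool", "kwargs": {
  "increments": [
    [[0.3,-1,0],[0,0,0],50],
    [[0.3,-1,0],[0,0,0],50],
    [[0.3,-1,0],[0,0,0],50]
  ]
}}

```text
clock: 2.25
eef_pos: [0.5081, 0.1197, 0.2314]
orientation: [-180.0, -0.0, -6.6]
force: [-0.2, -0.7, -0.6]
grip_width: 0.0427
finger_force: 0.0
```

Request:
{"fn": "servo_tool", "kwargs": {
  "increments": [
    [[0.27,-1,0.2],[0,0,0],50],
    [[0.27,-1,0.2],[0,0,0],50],
    [[0.27,-1,0.2],[0,0,0],50],
    [[0.27,-1,0.2],[0,0,0],50]
  ]
}}

```text
clock: 2.75
eef_pos: [0.5651, 0.263, 0.1999]
orientation: [179.9, 0.1, -6.6]
force: [-0.7, 0.0, 0.6]
grip_width: 0.0426
finger_force: 0.0
```

```bash
sed -i "s/(S>190)&(V>60)/(S>165)\&(V>60)/;s/(S>170)&(V>50)/(S>130)\&(V>50)/" h.py
python3 - <<'E'
from h import *
print(robot.sense()['force']); plan([*c2w(0,.137),.082])
look(('wrist',),'a')
E
```

```text
[-0.65644978  0.02414755  0.55948416]
at [0.5651 0.263  0.1999] [ 1.7994e+02  9.0000e-02 -6.5800e+00] w 0.0426 -> shift [ 0.003 -0.23   0.786] rot [0.0003 0.0005 0.0004] t 2.75
wrist red [213. 186.] 1079 top 0.105 mid [0.5724 0.2987 0.1041] chest [0.003  0.1389]
wrist blue [478. 184.] 2721 top 0.104 mid [0.5411 0.0346 0.1025] chest [ 0.0025 -0.127 ]
```

View pics/wrist_a.png

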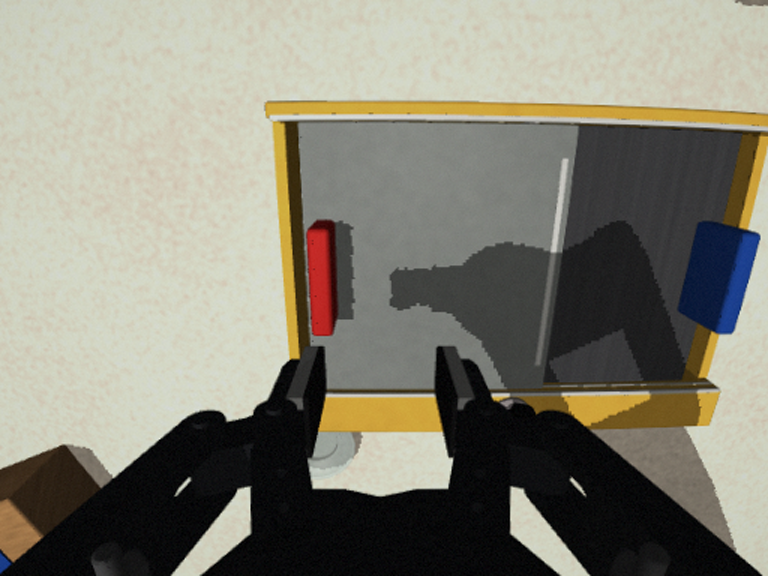

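Wrist view: red handle at (321,278), blue handle at (719,277), fingers short of the red handle; measured handle at chest y ≈ 0.138.

Request:
{"fn": "servo_tool", "kwargs": {
  "increments": [
    [[0,-0.235,0.2],[0,0,0],50],
    [[0,-0.235,0.55],[0,0,0],50],
    [[0,-0.235,0.786],[0,0,0],50],
    [[0,-0.235,0.786],[0,0,0],50],
    [[0,-0.235,0.786],[0,0,0],5],
    [[0,-0.235,0.786],[0,0,0],5],
    [[0,-0.235,0.786],[0,0,0],5],
    [[0,-0.235,0.786],[0,0,0],5]
  ]
}}

```text
clock: 3.8
eef_pos: [0.5705, 0.2972, 0.0867]
orientation: [-179.9, -0.3, -6.7]
force: [-0.5, -1.4, 6.7]
grip_width: 0.0126
finger_force: 60.6
```

Run:
```python
from h import *
s=robot.sense();print(s['force'],s['finger_force'],s['grip_width'],w2c(s['eef_pos']))
plan([*c2w(0,.02),.082])
```

```text
[-0.4819424  -1.44914263  6.7498962 ] 60.64030408859253 0.012570299973719197 [0.00125935 0.13721674]
at [0.5705 0.2972 0.0867] [-179.9    -0.26   -6.69] w 0.0126 -> shift [-0.008  0.782  0.03 ] rot [-0.0006 -0.0014 -0.0002] t 3.8
```

Request:
{"fn": "servo_tool", "kwargs": {
  "increments": [
    [[0,0,-0.035],[0,0,0],5],
    [[0,0.2,-0.035],[0,0,0],5],
    [[0,0.4,-0.035],[0,0,0],5],
    [[0,0.6,-0.035],[0,0,0],5],
    [[0,0.75,-0.035],[0,0,0],5],
    [[0,0.8,-0.035],[0,0,0],5],
    [[0,0.8,-0.035],[0,0,0],5],
    [[0,0.8,-0.035],[0,0,0],5]
  ]
}}

```text
clock: 4.8
eef_pos: [0.5569, 0.1817, 0.0869]
orientation: [-179.4, -0.4, -6.7]
force: [16.4, 17.4, -21.8]
grip_width: 0.0123
finger_force: 60.5
```

Run:
```python
from h import *
s=robot.sense();print(s['force'],s['finger_force'],s['grip_width'],w2c(s['eef_pos']))
plan([*c2w(0,.02),.082])
```

```text
[ 16.36346344  17.42061803 -21.76566163] 60.4690557718277 0.012292871662417056 [0.00109671 0.02087196]
at [0.5569 0.1817 0.0869] [-179.43   -0.41   -6.74] w 0.0123 -> shift [-0.008  0.006  0.033] rot [-0.0032 -0.0023 -0.0005] t 4.8
```

Request:
{"fn": "servo_tool", "kwargs": {
  "increments": [
    [[0,-0.01,0.02],[0,0,0],40],
    [[0,-0.01,0.02],[0,0,0],50],
    [[0,-0.01,0.02],[0,0,0],50],
    [[0,-0.01,-0.4],[0,0,0],50],
    [[0,-0.01,-0.8],[0,0,0],50],
    [[0,-0.01,-0.8],[0,0,0],50],
    [[0,-0.01,-0.8],[0,0,0],80]
  ]
}}

```text
clock: 5.68
eef_pos: [0.5548, 0.1789, 0.209]
orientation: [-180.0, -0.0, -6.7]
force: [0.1, -0.4, -0.6]
grip_width: 0.0597
finger_force: 0.0
```

Run:
```python
from h import *
s=robot.sense();print(s['force'],s['grip_width'],w2c(s['eef_pos']))
look(('scene','side','wrist'))
plan([.4521,-.3208,.2])
```

```text
[ 0.05115921 -0.43764088 -0.57354592] 0.05974577401670538 [-0.00070902  0.01781398]
scene red [308. 158.] 54 top 0.108 mid [0.5605 0.1774 0.1073] chest [0.0051 0.017 ]
scene red [153. 252.] 187 top 0.046 mid [ 0.451  -0.3213  0.0438] chest [-0.0459 -0.491 ]
scene red [175. 269.] 201 top 0.046 mid [ 0.5336 -0.3212  0.0449] chest [ 0.0362 -0.4813]
scene blue [272. 179.] 73 top 0.108 mid [0.5406 0.031  0.1066] chest [ 0.0024 -0.1307]
scene blue [233. 259.] 189 top 0.046 mid [ 0.616  -0.2096  0.0447] chest [ 0.1051 -0.361 ]
scene blue [198. 284.] 227 top 0.046 mid [ 0.6072 -0.3134  0.0452] chest [ 0.1084 -0.4651]
side red [315. 161.] 61 top 0.046 mid [ 0.5314 -0.3191  0.0452] chest [ 0.0338 -0.4795]
side red [335. 170.] 67 top 0.046 mid [ 0.4502 -0.318   0.0453] chest [-0.047  -0.4879]
side red [207. 226.] 51 top 0.107 mid [0.5727 0.1813 0.1057] chest [0.0169 0.0223]
side blue [296. 155.] 62 top 0.046 mid [ 0.6053 -0.3115  0.0451] chest [ 0.1063 -0.4634]
side blue [278. 168.] 65 top 0.046 mid [ 0.6134 -0.2055  0.0451] chest [ 0.102  -0.3572]
wrist red [249. 183.] 987 top 0.105 mid [0.5587 0.1815 0.1042] chest [0.0029 0.0209]
wrist blue [403. 175.] 1211 top 0.105 mid [0.5412 0.0337 0.104 ] chest [ 0.0026 -0.128 ]
at [0.5537 0.1788 0.2064] [179.93   0.21  -6.71] w 0.0686 -> shift [-0.283  3.387  0.048] rot [ 0.0004  0.0011 -0.0003] t 5.825
```

Request:
{"fn": "servo_tool", "kwargs": {
  "increments": [
    [[-0.07,1,0],[0,0,0],80],
    [[-0.07,1,0],[0,0,0],80],
    [[-0.07,1,0],[0,0,0],80]
  ]
}}

```text
clock: 6.2
eef_pos: [0.5254, 0.029, 0.2067]
orientation: [180.0, 0.2, -6.8]
force: [0.1, -0.2, 0.3]
grip_width: 0.0679
finger_force: 0.0
```

Request:
{"fn": "servo_tool", "kwargs": {
  "increments": [
    [[-0.1,1,0],[0,0,0],80],
    [[-0.1,1,0],[0,0,0],80],
    [[-0.1,1,0],[0,0,0],80]
  ]
}}

```text
clock: 6.58
eef_pos: [0.4928, -0.1182, 0.2069]
orientation: [-180.0, 0.2, -6.9]
force: [0.2, 1.2, 0.6]
grip_width: 0.0681
finger_force: 0.0
```

Request:
{"fn": "servo_tool", "kwargs": {
  "increments": [
    [[-0.113,1,0.2],[0,0,0],80],
    [[-0.113,1,0.5],[0,0,0],80],
    [[-0.113,1,0.5],[0,0,0],80]
  ]
}}

```text
clock: 6.95
eef_pos: [0.4583, -0.264, 0.1308]
orientation: [-179.9, 0.2, -6.8]
force: [-0.1, 1.2, -0.2]
grip_width: 0.0682
finger_force: 0.0
```

Request:
{"fn": "servo_tool", "kwargs": {
  "increments": [
    [[0,0.383,0],[0,0,0],80],
    [[0,0.383,0],[0,0,0],80],
    [[0,0.383,0],[0,0,0],80],
    [[0,0.383,0],[0,0,0],80]
  ]
}}

```text
clock: 7.45
eef_pos: [0.4535, -0.3187, 0.1332]
orientation: [-180.0, 0.0, -6.6]
force: [0.1, 0.0, 0.4]
grip_width: 0.0686
finger_force: 0.0
```

Run:
```python
from h import *
look(('wrist',),'b'); plan([.4506,-.3197,.013])
```

```text
wrist red [244. 101.] 2234 top 0.043 mid [ 0.5329 -0.3205  0.0427] chest [ 0.0354 -0.4807]
wrist red [255. 195.] 1654 top 0.043 mid [ 0.4516 -0.3202  0.0426] chest [-0.0454 -0.4899]
wrist blue [88. 18.] 1879 top 0.044 mid [ 0.6102 -0.2088  0.0428] chest [ 0.0993 -0.3608]
wrist blue [222.  14.] 1591 top 0.043 mid [ 0.5978 -0.3124  0.0427] chest [ 0.099  -0.4652]
at [ 0.4537 -0.3186  0.1334] [-1.7997e+02  2.0000e-02 -6.6100e+00] w 0.0684 -> shift [-0.019  0.01   0.803] rot [-0.0001  0.0001  0.0002] t 7.5
```

View pics/wrist_b.png

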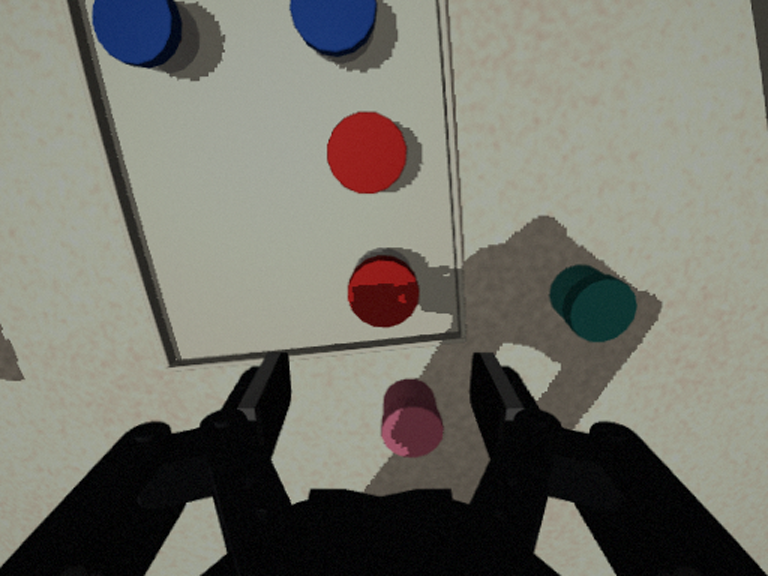

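Wrist view: the red caps in the tray at (383,292) and (367,152) are saturated red and in the tray, so they are the red pots. The pink (412,418) and turquoise (595,305) pots outside the tray are look-alikes. Grasping the near one.

Request:
{"fn": "servo_tool", "kwargs": {
  "increments": [
    [[-0.018,0.008,0.3],[0,0,0],75],
    [[-0.018,0.008,0.6],[0,0,0],75],
    [[-0.018,0.008,0.8],[0,0,0],75],
    [[-0.018,0.008,0.8],[0,0,0],75],
    [[-0.018,0.008,0.8],[0,0,0],40],
    [[-0.018,0.008,0.8],[0,0,0],40],
    [[-0.018,0.008,0.8],[0,0,0],40],
    [[-0.018,0.008,0.8],[0,0,0],40],
    [[-0.018,0.008,0.5],[0,0,0],40],
    [[-0.018,0.008,0],[0,0,0],40],
    [[-0.018,0.008,0],[0,0,0],40]
  ]
}}

```text
clock: 8.88
eef_pos: [0.453, -0.323, 0.1396]
orientation: [179.7, -0.5, -6.7]
force: [0.4, -0.9, -0.3]
grip_width: 0.0418
finger_force: 61.0
```

Run:
```python
from h import *
s=robot.sense();print(s['force'],s['finger_force'],s['grip_width'])
plan([*c2w(.045,.1),.2])
```

```text
[ 0.36751156 -0.93650997 -0.27406918] 60.98715662956238 0.0418373941166605
at [ 0.453  -0.323   0.1396] [179.67  -0.46  -6.7 ] w 0.0418 -> shift [ 0.591 -3.948 -0.421] rot [ 0.0018 -0.0026 -0.0003] t 8.875
```

Request:
{"fn": "servo_tool", "kwargs": {
  "increments": [
    [[0,-0.3,-0.42],[0,0,0],40],
    [[0,-1,-0.42],[0,0,0],40],
    [[0,-1,-0.42],[0,0,0],40],
    [[0,-1,-0.42],[0,0,0],40]
  ]
}}

```text
clock: 9.38
eef_pos: [0.468, -0.169, 0.1962]
orientation: [-180.0, 0.0, -6.4]
force: [-0.5, -0.5, -0.6]
grip_width: 0.0423
finger_force: 61.1
```

Request:
{"fn": "servo_tool", "kwargs": {
  "increments": [
    [[0.2,-1,0],[0,0,0],40],
    [[0.2,-1,0],[0,0,0],40],
    [[0.2,-1,0],[0,0,0],40]
  ]
}}

```text
clock: 9.75
eef_pos: [0.5155, -0.0248, 0.1956]
orientation: [180.0, 0.1, -6.6]
force: [0.4, -0.0, -1.1]
grip_width: 0.042
finger_force: 61.3
```

Request:
{"fn": "servo_tool", "kwargs": {
  "increments": [
    [[0.2,-1,0],[0,0,0],40],
    [[0.2,-1,0],[0,0,0],40],
    [[0.2,-1,0],[0,0,0],40]
  ]
}}

```text
clock: 10.12
eef_pos: [0.563, 0.1209, 0.1953]
orientation: [180.0, 0.1, -6.6]
force: [-0.3, 0.1, -1.1]
grip_width: 0.0423
finger_force: 61.3
```

Request:
{"fn": "servo_tool", "kwargs": {
  "increments": [
    [[0.19,-0.95,0],[0,0,0],40],
    [[0.19,-0.95,0],[0,0,0],40],
    [[0.19,-0.95,0],[0,0,0],40],
    [[0.19,-0.95,0],[0,0,0],40]
  ]
}}

```text
clock: 10.62
eef_pos: [0.6077, 0.2573, 0.1952]
orientation: [179.9, 0.1, -6.6]
force: [-0.4, -0.7, -0.4]
grip_width: 0.0421
finger_force: 61.3
```

Run:
```python
from h import *
s=robot.sense();print(s['force'],s['finger_force'],s['grip_width'])
plan([*c2w(.045,.1),.017]);look(('wrist',),'c')
```

```text
[-0.42438351 -0.66858782 -0.44353805] 61.338404417037964 0.04209047263563358
at [0.6077 0.2573 0.1952] [ 1.7991e+02  1.0000e-01 -6.6400e+00] w 0.0421 -> shift [0.017 0.01  1.188] rot [0.0005 0.0006 0.    ] t 10.625
wrist red [337. 231.] 843 top 0.105 mid [0.5585 0.1819 0.1043] chest [0.0027 0.0212]
wrist red [252. 270.] 5038 top 0.222 mid [0.608  0.2572 0.2219] chest [0.0431 0.1018]
wrist red [323. 248.] 27 top 0.09 mid [0.53   0.1922 0.0902] chest [-0.0269  0.0282]
wrist blue [475. 223.] 1795 top 0.104 mid [0.5415 0.0344 0.1027] chest [ 0.0029 -0.1272]
```

View pics/wrist_c.png

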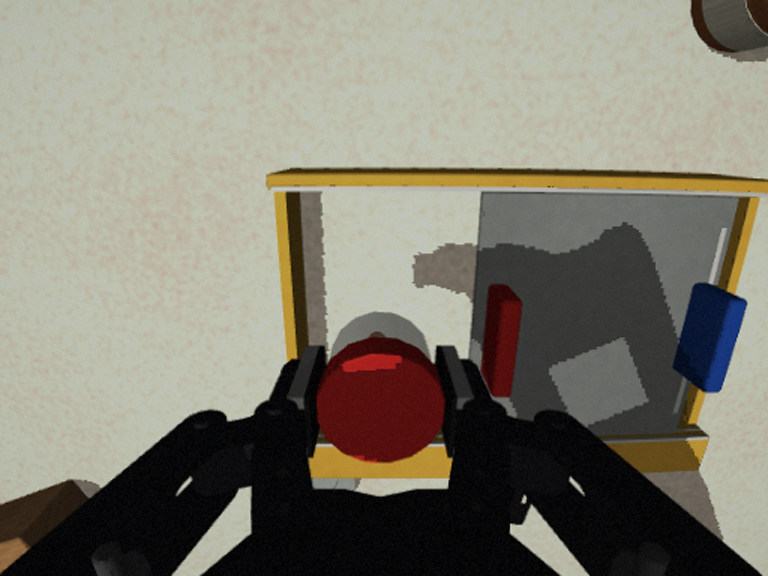

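Wrist view: the red pot hangs upright at (380,398) over the open red bay. The light door is parked over the dark one.

Request:
{"fn": "servo_tool", "kwargs": {
  "increments": [
    [[0.017,0.01,0.4],[0,0,0],40],
    [[0.017,0.01,0.8],[0,0,0],40],
    [[0.017,0.01,0.9],[0,0,0],40],
    [[0.017,0.01,0.9],[0,0,0],40]
  ]
}}

```text
clock: 11.18
eef_pos: [0.6098, 0.2542, 0.0615]
orientation: [180.0, 0.1, -6.8]
force: [-0.1, 0.0, -0.2]
grip_width: 0.042
finger_force: 61.3
```

Request:
{"fn": "servo_tool", "kwargs": {
  "increments": [
    [[0,0,0.15],[0,0,0],40],
    [[0,0,0.265],[0,0,0],40],
    [[0,0,0.265],[0,0,0],40],
    [[0,0,0.265],[0,0,0],65],
    [[0,0,0.265],[0,0,0],68],
    [[0,0,0.265],[0,0,0],68],
    [[0,0,-0.2],[0,0,0],68],
    [[0,0,-0.7],[0,0,0],68],
    [[0,0,-0.9],[0,0,0],68],
    [[0,0,-0.9],[0,0,0],80]
  ]
}}

```text
clock: 12.42
eef_pos: [0.6133, 0.2567, 0.2044]
orientation: [-179.7, -0.7, -6.7]
force: [0.0, 0.9, -0.2]
grip_width: 0.0683
finger_force: 0.0
```

Run:
```python
from h import *
s=robot.sense();print(s['force'],s['grip_width'])
look(('scene','side','wrist'));plan([.5328,-.3204,.14])
```

```text
[ 0.04296512  0.86978713 -0.16693321] 0.06832908019233583
scene red [308. 158.] 41 top 0.108 mid [0.5586 0.1789 0.1069] chest [0.0031 0.0183]
scene red [333. 169.] 90 top 0.048 mid [0.6084 0.2538 0.0472] chest [0.0439 0.0984]
scene red [175. 269.] 200 top 0.046 mid [ 0.5333 -0.3215  0.0444] chest [ 0.0359 -0.4817]
scene blue [272. 179.] 84 top 0.108 mid [0.5408 0.0306 0.1066] chest [ 0.0026 -0.1311]
scene blue [233. 259.] 189 top 0.046 mid [ 0.6155 -0.2097  0.0444] chest [ 0.1046 -0.3611]
scene blue [198. 284.] 226 top 0.046 mid [ 0.6068 -0.3132  0.0449] chest [ 0.1079 -0.4649]
side red [315. 161.] 61 top 0.046 mid [ 0.531  -0.3193  0.0457] chest [ 0.0334 -0.4798]
side red [181. 252.] 126 top 0.049 mid [0.6057 0.2578 0.0475] chest [0.0408 0.1021]
side blue [296. 155.] 62 top 0.046 mid [ 0.6052 -0.3097  0.0449] chest [ 0.106  -0.4616]
side blue [278. 168.] 65 top 0.046 mid [ 0.6134 -0.2052  0.0449] chest [ 0.1021 -0.3569]
side blue [252. 201.] 65 top 0.107 mid [0.5386 0.0344 0.1064] chest [-0.     -0.1275]
wrist red [253. 176.] 1096 top 0.045 mid [0.6086 0.2556 0.0446] chest [0.0439 0.1002]
wrist red [337. 222.] 507 top 0.105 mid [0.5706 0.18   0.1044] chest [0.0149 0.0208]
wrist blue [480. 230.] 819 top 0.105 mid [0.5412 0.034  0.1032] chest [ 0.0026 -0.1277]
at [0.6094 0.2554 0.1956] [ 1.7996e+02  8.0000e-02 -6.7000e+00] w 0.0679 -> shift [-0.059  3.872  0.373] rot [ 0.0002  0.0005 -0.0003] t 12.575
```

Request:
{"fn": "servo_tool", "kwargs": {
  "increments": [
    [[0,1,0],[0,0,0],80],
    [[0,1,0],[0,0,0],80],
    [[0,1,0],[0,0,0],80]
  ]
}}

```text
clock: 12.95
eef_pos: [0.5907, 0.1038, 0.1937]
orientation: [179.9, 0.3, -6.8]
force: [-0.1, 0.2, -0.3]
grip_width: 0.0681
finger_force: 0.0
```

Request:
{"fn": "servo_tool", "kwargs": {
  "increments": [
    [[-0.03,1,0],[0,0,0],80],
    [[-0.03,1,0],[0,0,0],80],
    [[-0.03,1,0],[0,0,0],80]
  ]
}}

```text
clock: 13.32
eef_pos: [0.5686, -0.0444, 0.1939]
orientation: [180.0, 0.3, -6.9]
force: [0.4, -0.1, -0.4]
grip_width: 0.0687
finger_force: 0.0
```

Request:
{"fn": "servo_tool", "kwargs": {
  "increments": [
    [[-0.03,1,0],[0,0,0],75],
    [[-0.03,1,0],[0,0,0],75],
    [[-0.03,1,0],[0,0,0],75]
  ]
}}

```text
clock: 13.7
eef_pos: [0.5466, -0.1927, 0.1938]
orientation: [-179.9, 0.3, -6.9]
force: [0.0, -0.4, 0.2]
grip_width: 0.064
finger_force: 0.0
```

Request:
{"fn": "servo_tool", "kwargs": {
  "increments": [
    [[0,0.87,0.2],[0,0,0],75],
    [[0,0.87,0.4],[0,0,0],75],
    [[0,0.87,0.4],[0,0,0],75],
    [[0,0.87,0.4],[0,0,0],75]
  ]
}}

```text
clock: 14.2
eef_pos: [0.5319, -0.3194, 0.1337]
orientation: [-179.8, 0.3, -6.8]
force: [0.8, -0.1, 0.8]
grip_width: 0.0643
finger_force: 0.0
```

Run:
```python
from h import *
look(('wrist',)); plan([.5325,-.3205,.013])
```

```text
wrist red [254. 191.] 1673 top 0.043 mid [ 0.5334 -0.3205  0.0426] chest [ 0.0359 -0.4807]
wrist blue [234. 108.] 2180 top 0.043 mid [ 0.6066 -0.3127  0.0427] chest [ 0.1077 -0.4644]
wrist blue [111. 114.] 2012 top 0.043 mid [ 0.6154 -0.209   0.0427] chest [ 0.1045 -0.3605]
at [ 0.5329 -0.319   0.1353] [-1.7989e+02  1.3000e-01 -6.7200e+00] w 0.0639 -> shift [0.    0.012 0.816] rot [-0.0006  0.0007 -0.0004] t 14.25
```

Request:
{"fn": "servo_tool", "kwargs": {
  "increments": [
    [[0,0.012,0.4],[0,0,0],75],
    [[0,0.012,0.7],[0,0,0],75],
    [[0,0.012,0.81],[0,0,0],75],
    [[0,0.012,0.81],[0,0,0],75],
    [[0,0.012,0.81],[0,0,0],40],
    [[0,0.012,0.81],[0,0,0],40],
    [[0,0.012,0.81],[0,0,0],40],
    [[0,0.012,0.81],[0,0,0],40],
    [[0,0.012,0.5],[0,0,0],40],
    [[0,0.012,0],[0,0,0],40],
    [[0,0.012,-0.42],[0,0,0],40],
    [[0,0.012,-0.42],[0,0,0],40]
  ]
}}

```text
clock: 15.75
eef_pos: [0.5357, -0.3237, 0.2075]
orientation: [179.7, -0.6, -6.7]
force: [0.1, 0.0, -0.5]
grip_width: 0.042
finger_force: 61.0
```

Run:
```python
from h import *
s=robot.sense();print(s['force'],s['finger_force'],s['grip_width'])
plan([*c2w(-.04,.1),.2])
```

```text
[ 0.1068514   0.03156108 -0.46192382] 60.95687985420227 0.042031260934699645
at [ 0.5357 -0.3237  0.2075] [179.66  -0.61  -6.71] w 0.042 -> shift [-0.528 -3.89   0.021] rot [ 0.0019 -0.0034 -0.0003] t 15.75
```

Request:
{"fn": "servo_tool", "kwargs": {
  "increments": [
    [[-0.1,-1,0],[0,0,0],40],
    [[-0.1,-1,0],[0,0,0],40],
    [[-0.1,-1,0],[0,0,0],40]
  ]
}}

```text
clock: 16.12
eef_pos: [0.5349, -0.1682, 0.1989]
orientation: [-180.0, 0.1, -6.6]
force: [0.6, -0.3, -1.0]
grip_width: 0.0418
finger_force: 61.1
```

Request:
{"fn": "servo_tool", "kwargs": {
  "increments": [
    [[-0.14,-1,0],[0,0,0],40],
    [[-0.14,-1,0],[0,0,0],40],
    [[-0.14,-1,0],[0,0,0],40]
  ]
}}

```text
clock: 16.5
eef_pos: [0.5314, -0.0168, 0.199]
orientation: [-180.0, 0.1, -6.6]
force: [0.6, -1.1, -0.7]
grip_width: 0.0419
finger_force: 61.2
```

Request:
{"fn": "servo_tool", "kwargs": {
  "increments": [
    [[-0.14,-1,0],[0,0,0],40],
    [[-0.14,-1,0],[0,0,0],40],
    [[-0.14,-1,0],[0,0,0],40]
  ]
}}

```text
clock: 16.88
eef_pos: [0.528, 0.1345, 0.199]
orientation: [-180.0, 0.1, -6.5]
force: [0.3, 0.6, -1.1]
grip_width: 0.042
finger_force: 61.2
```

Request:
{"fn": "servo_tool", "kwargs": {
  "increments": [
    [[-0.13,-0.9,0],[0,0,0],40],
    [[-0.13,-0.9,0],[0,0,0],40],
    [[-0.13,-0.9,0],[0,0,0],40],
    [[-0.13,-0.9,0],[0,0,0],40]
  ]
}}

```text
clock: 17.38
eef_pos: [0.5249, 0.2684, 0.1989]
orientation: [179.9, 0.1, -6.6]
force: [0.1, -0.0, 0.1]
grip_width: 0.0426
finger_force: 61.3
```

Run:
```python
from h import *
s=robot.sense();print(s['force'],s['finger_force'],s['grip_width'])
plan([*c2w(-.04,.1),.020]);look(('wrist',))
```

```text
[ 0.12298887 -0.04056201  0.1082992 ] 61.27951741218567 0.0425646595582385
at [0.5249 0.2684 0.1989] [ 1.7993e+02  6.0000e-02 -6.6200e+00] w 0.0426 -> shift [0.006 0.02  1.193] rot [0.0004 0.0003 0.0002] t 17.375
wrist red [256.  96.] 1377 top 0.045 mid [0.6079 0.2556 0.0447] chest [0.0432 0.1002]
wrist red [343. 141.] 1711 top 0.105 mid [0.558  0.1824 0.1034] chest [0.0021 0.0217]
wrist red [252. 269.] 4916 top 0.223 mid [0.524  0.2684 0.2229] chest [-0.0417  0.1031]
wrist blue [490. 146.] 2670 top 0.104 mid [0.5402 0.0358 0.1024] chest [ 0.0014 -0.126 ]
```

Request:
{"fn": "servo_tool", "kwargs": {
  "increments": [
    [[0.006,0.02,0.4],[0,0,0],40],
    [[0.006,0.02,0.8],[0,0,0],40],
    [[0.006,0.02,0.9],[0,0,0],40],
    [[0.006,0.02,0.9],[0,0,0],40]
  ]
}}

```text
clock: 17.92
eef_pos: [0.5261, 0.264, 0.0646]
orientation: [180.0, 0.1, -6.8]
force: [-0.6, 0.3, -0.1]
grip_width: 0.0417
finger_force: 61.3
```

Request:
{"fn": "servo_tool", "kwargs": {
  "increments": [
    [[0,0,0.15],[0,0,0],40],
    [[0,0,0.275],[0,0,0],40],
    [[0,0,0.275],[0,0,0],40],
    [[0,0,0.275],[0,0,0],65],
    [[0,0,0.275],[0,0,0],68],
    [[0,0,0.275],[0,0,0],68],
    [[0,0,-0.2],[0,0,0],68],
    [[0,0,-0.7],[0,0,0],68],
    [[0,0,-0.9],[0,0,0],68],
    [[0,0,-0.9],[0,0,0],50]
  ]
}}

```text
clock: 19.18
eef_pos: [0.5291, 0.2664, 0.2069]
orientation: [-179.7, -0.6, -6.7]
force: [-0.1, -0.1, -0.3]
grip_width: 0.0427
finger_force: 0.0
```

Run:
```python
from h import *
s=robot.sense();print(s['force'],s['grip_width'])
look(('scene','side','wrist'));plan([*c2w(0,.0205),.087])
```

```text
[-0.10980398 -0.08171107 -0.28934333] 0.04273892163787969
scene red [311. 158.] 115 top 0.108 mid [0.5604 0.1799 0.1066] chest [0.0048 0.0195]
scene red [333. 169.] 93 top 0.048 mid [0.6083 0.253  0.047 ] chest [0.0439 0.0976]
scene blue [271. 179.] 85 top 0.108 mid [0.5394 0.0312 0.1064] chest [ 0.0012 -0.1307]
scene blue [233. 250.] 177 top 0.046 mid [ 0.5967 -0.1866  0.0448] chest [ 0.0833 -0.3403]
scene blue [198. 284.] 226 top 0.046 mid [ 0.6069 -0.3134  0.0451] chest [ 0.1081 -0.4651]
side red [210. 230.] 126 top 0.107 mid [0.5558 0.1829 0.1056] chest [-0.0001  0.0219]
side red [182. 252.] 149 top 0.049 mid [0.6054 0.2576 0.0475] chest [0.0405 0.1019]
side red [202. 270.] 170 top 0.048 mid [0.5204 0.2673 0.0476] chest [-0.045   0.1016]
side blue [296. 155.] 63 top 0.047 mid [ 0.6044 -0.3103  0.045 ] chest [ 0.1053 -0.4623]
side blue [279. 173.] 72 top 0.046 mid [ 0.5945 -0.1838  0.0448] chest [ 0.0808 -0.3379]
side blue [252. 201.] 70 top 0.108 mid [0.5375 0.0342 0.1065] chest [-0.0011 -0.1279]
wrist red [253.  98.] 1358 top 0.045 mid [0.6079 0.2556 0.0447] chest [0.0432 0.1001]
wrist red [339. 142.] 1646 top 0.105 mid [0.5581 0.1823 0.1035] chest [0.0022 0.0216]
wrist red [253. 176.] 1093 top 0.045 mid [0.5243 0.2656 0.0445] chest [-0.041   0.1004]
wrist blue [488. 146.] 2639 top 0.104 mid [0.5406 0.0349 0.1025] chest [ 0.0019 -0.1268]
at [0.5253 0.2649 0.1986] [ 1.7996e+02  8.0000e-02 -6.7000e+00] w 0.0429 -> shift [0.268 0.528 0.744] rot [ 0.0002  0.0004 -0.0003] t 19.325
```

Request:
{"fn": "servo_tool", "kwargs": {
  "increments": [
    [[0.268,0.525,0],[0,0,0],50],
    [[0.268,0.525,0.2],[0,0,0],50],
    [[0.268,0.525,0.5],[0,0,0],50],
    [[0.268,0.525,0.735],[0,0,0],50],
    [[0.268,0.525,0.735],[0,0,0],50],
    [[0.268,0.525,0.735],[0,0,0],5],
    [[0.268,0.525,0.735],[0,0,0],5],
    [[0.268,0.525,0.735],[0,0,0],5],
    [[0.268,0.525,0.735],[0,0,0],5]
  ]
}}

```text
clock: 20.45
eef_pos: [0.5578, 0.1826, 0.0913]
orientation: [-179.9, -0.2, -6.7]
force: [-1.0, -0.2, 5.2]
grip_width: 0.0121
finger_force: 61.3
```

Request:
{"fn": "servo_tool", "kwargs": {
  "increments": [
    [[0,-0.2,0],[0,0,0],5],
    [[0,-0.4,0],[0,0,0],5],
    [[0,-0.6,0],[0,0,0],5],
    [[0,-0.8,0],[0,0,0],5],
    [[0,-0.88,0],[0,0,0],5],
    [[0,-0.91,0],[0,0,0],5],
    [[0,-0.91,0],[0,0,0],5],
    [[0,-0.91,0],[0,0,0],5]
  ]
}}

```text
clock: 21.45
eef_pos: [0.5734, 0.3159, 0.0912]
orientation: [179.8, -0.1, -6.7]
force: [-2.8, -7.8, 8.1]
grip_width: 0.0124
finger_force: 61.7
```

Run:
```python
from h import *
s=robot.sense();print(s['force'],s['grip_width'],w2c(s['eef_pos']),s['eef_pos'])
```

```text
[-2.77516163 -7.76082025  8.08646063] 0.012416208933576393 [0.00192482 0.15607555] [0.57338604 0.31590259 0.09124125]
```

Request:
{"fn": "servo_tool", "kwargs": {
  "increments": [
    [[0,0,0],[0,0,0],40],
    [[0,0,0],[0,0,0],50],
    [[0,0,-0.4],[0,0,0],50],
    [[0,0,-0.5],[0,0,0],50],
    [[0,0.5,-0.5],[0,0,0],50],
    [[0,1,-0.5],[0,0,0],50],
    [[0,1,-0.5],[0,0,0],50],
    [[0,1,-0.5],[0,0,0],50]
  ]
}}

```text
clock: 22.45
eef_pos: [0.5548, 0.1675, 0.1639]
orientation: [-180.0, 0.0, -6.8]
force: [0.0, 0.1, -0.1]
grip_width: 0.0427
finger_force: 0.0
```

Request:
{"fn": "servo_tool", "kwargs": {
  "increments": [
    [[0,0.88,0],[0,0,0],50],
    [[0,0.88,0],[0,0,0],50],
    [[0,0.88,0],[0,0,0],50],
    [[0,0.88,0],[0,0,0],50]
  ]
}}

```text
clock: 22.95
eef_pos: [0.54, 0.0384, 0.1643]
orientation: [-180.0, 0.0, -6.7]
force: [-0.7, 0.1, 0.6]
grip_width: 0.0426
finger_force: 0.0
```

Run:
```python
from h import *
s=robot.sense();print(s['force'])
look(('wrist',));plan([*c2w(0.002,-.1275),.087])
```

```text
[-0.7267796   0.07104855  0.6438746 ]
wrist blue [472. 102.] 1739 top 0.043 mid [ 0.5965 -0.1837  0.0417] chest [ 0.0827 -0.3375]
wrist blue [260. 198.] 1535 top 0.105 mid [0.5412 0.0324 0.1037] chest [ 0.0028 -0.1292]
at [0.54   0.039  0.1643] [-179.96    0.     -6.65] w 0.0425 -> shift [0.008 0.031 0.516] rot [-0.0002  0.      0.    ] t 23.0
```

Request:
{"fn": "servo_tool", "kwargs": {
  "increments": [
    [[0,0.037,0.3],[0,0,0],50],
    [[0,0.037,0.5],[0,0,0],50],
    [[0,0.037,0.5],[0,0,0],50],
    [[0,0.037,0.5],[0,0,0],5],
    [[0,0.037,0.5],[0,0,0],5],
    [[0,0.037,0.5],[0,0,0],5],
    [[0,0.037,0.5],[0,0,0],5]
  ]
}}

```text
clock: 23.88
eef_pos: [0.5406, 0.0326, 0.0917]
orientation: [-179.9, -0.2, -6.7]
force: [-0.5, 1.7, 5.7]
grip_width: 0.0125
finger_force: 60.7
```

Request:
{"fn": "servo_tool", "kwargs": {
  "increments": [
    [[0,-0.2,0],[0,0,0],5],
    [[0,-0.4,0],[0,0,0],5],
    [[0,-0.6,0],[0,0,0],5],
    [[0,-0.7,0],[0,0,0],5],
    [[0,-0.735,0],[0,0,0],5],
    [[0,-0.735,0],[0,0,0],5],
    [[0,-0.735,0],[0,0,0],5]
  ]
}}

```text
clock: 24.75
eef_pos: [0.5535, 0.1419, 0.0917]
orientation: [-179.9, -0.2, -6.7]
force: [-0.9, 1.4, 6.0]
grip_width: 0.0127
finger_force: 60.8
```

Run:
```python
from h import *
s=robot.sense();print(s['force'],s['grip_width'],w2c(s['eef_pos']),s['eef_pos'])
```

```text
[-0.85046311  1.36332181  5.96189793] 0.012747414471549952 [ 0.00227784 -0.01901689] [0.55346028 0.14194728 0.09166505]
```

Request:
{"fn": "servo_tool", "kwargs": {
  "increments": [
    [[0,0,0],[0,0,0],40],
    [[0,0,0],[0,0,0],50],
    [[0,0,-0.4],[0,0,0],50],
    [[0,0,-0.75],[0,0,0],60],
    [[0.2,0.5,-0.75],[0,0,0],75],
    [[0.3,1,-0.75],[0,0,0],75],
    [[0.3,1,-0.75],[0,0,0],75],
    [[0.3,1,-0.75],[0,0,0],75]
  ]
}}

```text
clock: 25.75
eef_pos: [0.579, -0.0147, 0.2014]
orientation: [180.0, 0.1, -6.9]
force: [0.4, 0.4, 0.3]
grip_width: 0.0636
finger_force: 0.0
```

Request:
{"fn": "servo_tool", "kwargs": {
  "increments": [
    [[0.22,1,0],[0,0,0],75],
    [[0.22,1,0],[0,0,0],75],
    [[0.22,1,0.45],[0,0,0],75],
    [[0.22,1,0.45],[0,0,0],75],
    [[0.22,1,0.45],[0,0,0],75]
  ]
}}

```text
clock: 26.38
eef_pos: [0.5939, -0.1641, 0.1335]
orientation: [-179.9, 0.1, -6.7]
force: [-0.4, 0.4, -0.2]
grip_width: 0.0639
finger_force: 0.0
```

Run:
```python
from h import *
s=robot.sense();print(s['force'])
look(('side','wrist'));plan([.596,-.185,.013])
```

```text
[-0.43886311  0.44205272 -0.18783305]
side red [170. 258.] 107 top 0.108 mid [0.5706 0.3176 0.1071] chest [-0.001   0.1574]
side blue [296. 155.] 60 top 0.046 mid [ 0.6063 -0.3109  0.0451] chest [ 0.1072 -0.4627]
side blue [277. 172.] 36 top 0.046 mid [ 0.6032 -0.1855  0.0442] chest [ 0.0896 -0.3385]
side blue [224. 221.] 81 top 0.107 mid [0.5501 0.1437 0.1062] chest [-0.0013 -0.0177]
wrist blue [415. 162.] 1676 top 0.043 mid [ 0.6069 -0.3118  0.0426] chest [ 0.1079 -0.4635]
wrist blue [276. 188.] 1680 top 0.043 mid [ 0.5969 -0.1851  0.0426] chest [ 0.0833 -0.3388]
at [ 0.5955 -0.1642  0.1363] [ 1.7999e+02 -1.4000e-01 -6.6100e+00] w 0.0636 -> shift [0.017 0.137 0.822] rot [ 0.0001 -0.0008  0.0002] t 26.475
```

Request:
{"fn": "servo_tool", "kwargs": {
  "increments": [
    [[0.022,0.138,0.2],[0,0,0],75],
    [[0.022,0.138,0.6],[0,0,0],75],
    [[0.022,0.138,0.81],[0,0,0],75],
    [[0.022,0.138,0.81],[0,0,0],75],
    [[0.022,0.138,0.81],[0,0,0],40],
    [[0.022,0.138,0.81],[0,0,0],40],
    [[0.022,0.138,0.81],[0,0,0],40],
    [[0.022,0.138,0.81],[0,0,0],40],
    [[0.022,0.138,0.5],[0,0,0],40],
    [[0.022,0.138,0],[0,0,0],40],
    [[0.022,0.138,-0.42],[0,0,0],40],
    [[0.022,0.138,-0.42],[0,0,0],40]
  ]
}}

```text
clock: 27.98
eef_pos: [0.5983, -0.1875, 0.2056]
orientation: [179.8, -0.7, -6.7]
force: [0.2, -0.1, -0.7]
grip_width: 0.0422
finger_force: 61.0
```

Run:
```python
from h import *
s=robot.sense();print(s['force'],s['finger_force'],s['grip_width'])
plan([*c2w(.045,-.1),.2])
```

```text
[ 0.21833352 -0.09746682 -0.67070926] 60.95096468925476 0.04222331037246557
at [ 0.5983 -0.1875  0.2056] [179.8   -0.69  -6.7 ] w 0.0422 -> shift [-0.268 -1.607  0.028] rot [ 0.0011 -0.0038 -0.0003] t 27.975
```

Request:
{"fn": "servo_tool", "kwargs": {
  "increments": [
    [[-0.15,-1,0],[0,0,0],40],
    [[-0.15,-1,0],[0,0,0],40],
    [[-0.15,-1,0],[0,0,0],40]
  ]
}}

```text
clock: 28.35
eef_pos: [0.5895, -0.0319, 0.1969]
orientation: [-180.0, 0.1, -6.6]
force: [-0.0, -0.8, -1.1]
grip_width: 0.0427
finger_force: 61.1
```

Request:
{"fn": "servo_tool", "kwargs": {
  "increments": [
    [[-0.11,-0.62,0],[0,0,0],40],
    [[-0.11,-0.62,0],[0,0,0],40],
    [[-0.11,-0.62,0],[0,0,0],40],
    [[-0.11,-0.62,0],[0,0,0],40]
  ]
}}

```text
clock: 28.85
eef_pos: [0.5847, 0.0592, 0.197]
orientation: [180.0, 0.0, -6.7]
force: [-0.9, -0.5, -1.7]
grip_width: 0.042
finger_force: 61.1
```

Run:
```python
from h import *
s=robot.sense();print(s['force'],s['finger_force'],s['grip_width'])
plan([*c2w(.045,-.1),.0215]);look(('wrist',),'d')
```

```text
[-0.94400755 -0.46752548 -1.69057301] 61.1427104473114 0.041974620959050024
at [0.5847 0.0592 0.197 ] [ 1.7997e+02  3.0000e-02 -6.7000e+00] w 0.042 -> shift [0.015 0.015 1.17 ] rot [ 0.0002  0.0002 -0.0003] t 28.85
wrist red [  7. 235.] 541 top 0.105 mid [0.5712 0.3141 0.104 ] chest [-0.      0.1541]
wrist blue [172. 231.] 854 top 0.105 mid [0.5542 0.141  0.104 ] chest [ 0.0031 -0.0199]
wrist blue [252. 270.] 4963 top 0.224 mid [0.5845 0.0591 0.223 ] chest [ 0.0428 -0.0977]
```

View pics/wrist_d.png

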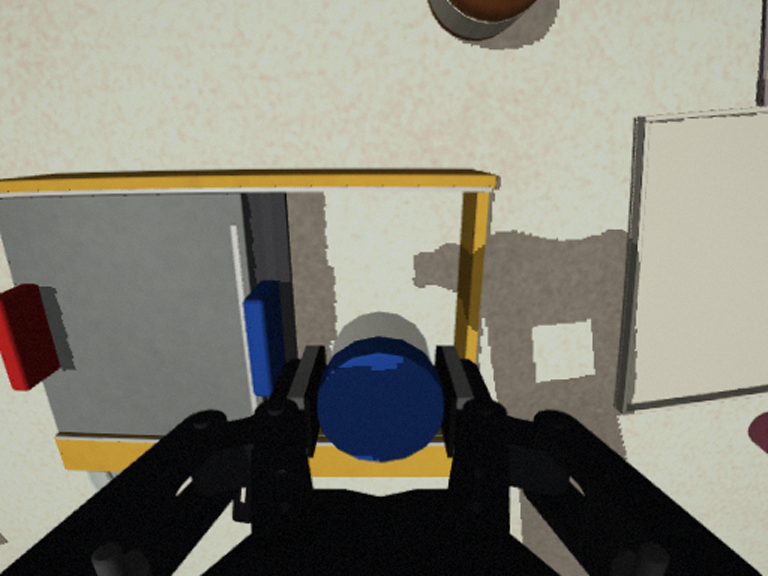

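Wrist view: the blue pot hangs upright at (380,398) over the open blue bay. The red door is shut and the blue handle is parked at (263,338).

Request:
{"fn": "servo_tool", "kwargs": {
  "increments": [
    [[0.015,0.015,0.4],[0,0,0],40],
    [[0.015,0.015,0.8],[0,0,0],40],
    [[0.015,0.015,0.9],[0,0,0],40],
    [[0.015,0.015,0.9],[0,0,0],40]
  ]
}}

```text
clock: 29.4
eef_pos: [0.5868, 0.0563, 0.0622]
orientation: [180.0, 0.1, -6.8]
force: [0.8, -0.1, -0.3]
grip_width: 0.0421
finger_force: 61.1
```

Request:
{"fn": "servo_tool", "kwargs": {
  "increments": [
    [[0,0,0.15],[0,0,0],40],
    [[0,0,0.27],[0,0,0],40],
    [[0,0,0.27],[0,0,0],40],
    [[0,0,0.27],[0,0,0],65],
    [[0,0,0.27],[0,0,0],68],
    [[0,0,0.27],[0,0,0],68],
    [[0,0,-0.2],[0,0,0],68],
    [[0,0,-0.7],[0,0,0],68],
    [[0,0,-0.9],[0,0,0],68],
    [[0,0,-0.9],[0,0,0],75]
  ]
}}

```text
clock: 30.65
eef_pos: [0.5903, 0.0572, 0.2045]
orientation: [-179.9, -0.7, -6.7]
force: [0.2, 0.2, 0.5]
grip_width: 0.064
finger_force: 0.0
```

Run:
```python
from h import *
s=robot.sense();print(s['force'],s['grip_width'])
look(('side','wrist'));plan([.6065,-.312,.14])
```

```text
[0.15833203 0.20372179 0.54496415] 0.06404115918150288
side red [170. 258.] 106 top 0.108 mid [0.5707 0.3177 0.1073] chest [-0.0009  0.1575]
side blue [296. 155.] 62 top 0.045 mid [ 0.6073 -0.3112  0.0451] chest [ 0.1082 -0.4629]
side blue [235. 214.] 107 top 0.048 mid [0.5837 0.0593 0.0469] chest [ 0.0419 -0.0976]
side blue [224. 221.] 83 top 0.107 mid [0.5503 0.1435 0.1059] chest [-0.001  -0.0178]
wrist red [  9. 234.] 604 top 0.105 mid [0.5728 0.3142 0.1044] chest [0.0016 0.1543]
wrist blue [253. 177.] 1082 top 0.045 mid [0.5862 0.0573 0.0446] chest [ 0.0446 -0.0993]
wrist blue [171. 223.] 529 top 0.105 mid [0.5661 0.1397 0.1044] chest [ 0.0151 -0.0198]
at [0.587  0.0571 0.1981] [-1.7999e+02 -8.0000e-02 -6.7000e+00] w 0.0641 -> shift [0.415 2.429 0.388] rot [-0.0001 -0.0005 -0.0003] t 30.75
```

Request:
{"fn": "servo_tool", "kwargs": {
  "increments": [
    [[0.2,1,0],[0,0,0],75],
    [[0.2,1,0],[0,0,0],75],
    [[0.2,1,0],[0,0,0],75]
  ]
}}

```text
clock: 31.12
eef_pos: [0.5978, -0.0978, 0.1945]
orientation: [-180.0, 0.3, -6.8]
force: [-0.1, -0.5, -0.1]
grip_width: 0.0642
finger_force: 0.0
```

Request:
{"fn": "servo_tool", "kwargs": {
  "increments": [
    [[0.215,1,0],[0,0,0],75],
    [[0.215,1,0],[0,0,0],75],
    [[0.215,1,0],[0,0,0],75]
  ]
}}

```text
clock: 31.5
eef_pos: [0.6124, -0.2505, 0.1944]
orientation: [-179.9, 0.2, -6.9]
force: [0.8, 0.8, 0.3]
grip_width: 0.064
finger_force: 0.0
```

Request:
{"fn": "servo_tool", "kwargs": {
  "increments": [
    [[0,0.43,0.2],[0,0,0],75],
    [[0,0.43,0.4],[0,0,0],75],
    [[0,0.43,0.4],[0,0,0],75],
    [[0,0.43,0.4],[0,0,0],75]
  ]
}}

```text
clock: 32.0
eef_pos: [0.6064, -0.3111, 0.1375]
orientation: [-180.0, 0.0, -6.6]
force: [0.1, -0.0, 0.1]
grip_width: 0.0641
finger_force: 0.0
```

Run:
```python
from h import *
look(('wrist',)); plan([.6067,-.312,.013])
```

```text
wrist blue [254. 191.] 1606 top 0.043 mid [ 0.6072 -0.3125  0.0427] chest [ 0.1083 -0.4642]
at [ 0.607  -0.3113  0.1387] [ 1.7998e+02 -8.0000e-02 -6.6200e+00] w 0.064 -> shift [-0.003  0.004  0.838] rot [ 0.0001 -0.0004  0.0002] t 32.05
```

Request:
{"fn": "servo_tool", "kwargs": {
  "increments": [
    [[0,0.006,0.3],[0,0,0],75],
    [[0,0.006,0.65],[0,0,0],75],
    [[0,0.006,0.83],[0,0,0],75],
    [[0,0.006,0.83],[0,0,0],75],
    [[0,0.006,0.83],[0,0,0],40],
    [[0,0.006,0.83],[0,0,0],40],
    [[0,0.006,0.83],[0,0,0],40],
    [[0,0.006,0.83],[0,0,0],40],
    [[0,0.006,0.5],[0,0,0],40],
    [[0,0.006,0],[0,0,0],40],
    [[0,0.006,-0.4],[0,0,0],40],
    [[0,0.006,-0.4],[0,0,0],40]
  ]
}}

```text
clock: 33.55
eef_pos: [0.6089, -0.3149, 0.2062]
orientation: [179.7, -0.7, -6.7]
force: [-0.5, -0.4, -0.3]
grip_width: 0.0418
finger_force: 60.9
```

Run:
```python
from h import *
s=robot.sense();print(s['force'],s['finger_force'],s['grip_width'])
plan([*c2w(-.04,-.1),.2])
```

```text
[-0.49955993 -0.36901965 -0.30836885] 60.92398524284363 0.041810426008718565
at [ 0.6089 -0.3149  0.2062] [179.68  -0.68  -6.7 ] w 0.0418 -> shift [-1.004 -2.442  0.015] rot [ 0.0018 -0.0038 -0.0003] t 33.55
```

Request:
{"fn": "servo_tool", "kwargs": {
  "increments": [
    [[-0.4,-1,0],[0,0,0],40],
    [[-0.4,-1,0],[0,0,0],40],
    [[-0.4,-1,0],[0,0,0],40]
  ]
}}

```text
clock: 33.92
eef_pos: [0.5625, -0.1546, 0.1964]
orientation: [-180.0, 0.1, -6.6]
force: [1.0, -0.4, -0.5]
grip_width: 0.0423
finger_force: 61.0
```

Request:
{"fn": "servo_tool", "kwargs": {
  "increments": [
    [[-0.4,-1,0],[0,0,0],40],
    [[-0.4,-1,0],[0,0,0],40],
    [[-0.4,-1,0],[0,0,0],40]
  ]
}}

```text
clock: 34.3
eef_pos: [0.5203, 0.0012, 0.1966]
orientation: [-180.0, 0.1, -6.6]
force: [0.5, -0.7, 0.3]
grip_width: 0.0419
finger_force: 61.0
```

Request:
{"fn": "servo_tool", "kwargs": {
  "increments": [
    [[-0.19,-0.46,0],[0,0,0],40],
    [[-0.19,-0.46,0],[0,0,0],40],
    [[-0.19,-0.46,0],[0,0,0],40],
    [[-0.19,-0.46,0],[0,0,0],40]
  ]
}}

```text
clock: 34.8
eef_pos: [0.5019, 0.0697, 0.1972]
orientation: [180.0, 0.0, -6.8]
force: [0.5, 0.9, 0.1]
grip_width: 0.042
finger_force: 61.1
```

Run:
```python
from h import *
s=robot.sense();print(s['force'],s['finger_force'],s['grip_width'])
plan([*c2w(-.04,-.1),.0215]);look(('wrist',))
```

```text
[0.5138311  0.85239931 0.10163142] 61.06484413146973 0.04200510834510373
at [0.5019 0.0697 0.1972] [ 1.7997e+02  1.0000e-02 -6.7700e+00] w 0.042 -> shift [0.004 0.021 1.171] rot [ 0.0002  0.0001 -0.0007] t 34.8
wrist blue [255.  95.] 1396 top 0.045 mid [0.5855 0.0573 0.0447] chest [ 0.0439 -0.0994]
wrist blue [164. 144.] 1177 top 0.105 mid [0.5533 0.1409 0.1041] chest [ 0.0023 -0.0201]
wrist blue [252. 269.] 5144 top 0.224 mid [0.5017 0.0695 0.2233] chest [-0.0407 -0.0969]
```

Request:
{"fn": "servo_tool", "kwargs": {
  "increments": [
    [[0.004,0.021,0.4],[0,0,0],40],
    [[0.004,0.021,0.8],[0,0,0],40],
    [[0.004,0.021,0.9],[0,0,0],40],
    [[0.004,0.021,0.9],[0,0,0],40]
  ]
}}

```text
clock: 35.35
eef_pos: [0.5019, 0.0669, 0.0623]
orientation: [180.0, 0.1, -6.8]
force: [0.5, -0.5, -0.2]
grip_width: 0.0423
finger_force: 61.1
```

Request:
{"fn": "servo_tool", "kwargs": {
  "increments": [
    [[0,0,0.15],[0,0,0],40],
    [[0,0,0.27],[0,0,0],40],
    [[0,0,0.27],[0,0,0],40],
    [[0,0,0.27],[0,0,0],65],
    [[0,0,0.27],[0,0,0],68],
    [[0,0,0.27],[0,0,0],68],
    [[0,0,-0.2],[0,0,0],68],
    [[0,0,-0.7],[0,0,0],68],
    [[0,0,-0.9],[0,0,0],68],
    [[0,0,-0.9],[0,0,0],50]
  ]
}}

```text
clock: 36.6
eef_pos: [0.5051, 0.0677, 0.2039]
orientation: [-179.9, -0.7, -6.7]
force: [0.2, 0.5, 0.3]
grip_width: 0.0427
finger_force: 0.0
```

Run:
```python
from h import *
s=robot.sense();print(s['force'],s['grip_width'])
look(('side','wrist'));plan([*c2w(.001,-.0195),.0905])
im,d,cm=grab('scene'); save('scene_e.png',im,1.5)
```

```text
[0.1588983  0.4707952  0.25809853] 0.042734451074570905
side red [170. 258.] 107 top 0.108 mid [0.5712 0.3176 0.1071] chest [-0.0004  0.1575]
side blue [235. 214.] 110 top 0.048 mid [0.5836 0.0588 0.0466] chest [ 0.0418 -0.0982]
side blue [224. 221.] 84 top 0.108 mid [0.5499 0.1439 0.1065] chest [-0.0015 -0.0175]
side blue [256. 229.] 127 top 0.048 mid [0.4993 0.0694 0.0467] chest [-0.0431 -0.0973]
wrist blue [254.  98.] 1359 top 0.045 mid [0.5855 0.0573 0.0447] chest [ 0.0439 -0.0994]
wrist blue [164. 146.] 1128 top 0.105 mid [0.5533 0.1409 0.1041] chest [ 0.0023 -0.0201]
wrist blue [253. 177.] 1094 top 0.045 mid [0.5011 0.0679 0.0446] chest [-0.0411 -0.0986]
at [0.502  0.0676 0.198 ] [-1.7999e+02 -8.0000e-02 -6.7000e+00] w 0.0423 -> shift [ 0.273 -0.529  0.717] rot [-0.0001 -0.0004 -0.0003] t 36.7
```

View pics/scene_e.png

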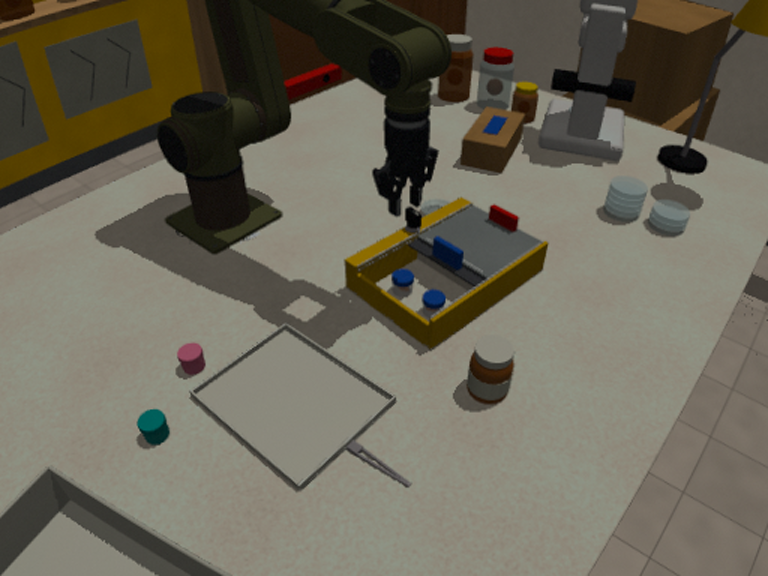

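Scene view: tray empty, both blue caps in the open blue bay at (403,278) and (433,299), red door shut, bystanders unmoved. Now closing the blue door.

Request:
{"fn": "servo_tool", "kwargs": {
  "increments": [
    [[0.273,-0.53,0],[0,0,0],50],
    [[0.273,-0.53,0.2],[0,0,0],50],
    [[0.273,-0.53,0.5],[0,0,0],50],
    [[0.273,-0.53,0.71],[0,0,0],50],
    [[0.273,-0.53,0.71],[0,0,0],50],
    [[0.273,-0.53,0.71],[0,0,0],5],
    [[0.273,-0.53,0.71],[0,0,0],5],
    [[0.273,-0.53,0.71],[0,0,0],5],
    [[0.273,-0.53,0.71],[0,0,0],5]
  ]
}}

```text
clock: 37.88
eef_pos: [0.5528, 0.1419, 0.0927]
orientation: [-180.0, -0.2, -6.7]
force: [-0.5, -0.4, 4.5]
grip_width: 0.0124
finger_force: 61.0
```

Request:
{"fn": "servo_tool", "kwargs": {
  "increments": [
    [[0,0.2,0],[0,0,0],5],
    [[0,0.4,0],[0,0,0],5],
    [[0,0.6,0],[0,0,0],5],
    [[0,0.8,0],[0,0,0],5],
    [[0,0.88,0],[0,0,0],5],
    [[0,0.92,0],[0,0,0],5],
    [[0,0.92,0],[0,0,0],5],
    [[0,0.92,0],[0,0,0],5]
  ]
}}

```text
clock: 38.88
eef_pos: [0.5371, 0.0078, 0.0927]
orientation: [-179.6, -0.2, -6.7]
force: [0.6, 11.2, 5.9]
grip_width: 0.0121
finger_force: 61.2
```

Run:
```python
from h import *
s=robot.sense();print(s['force'],s['grip_width'],w2c(s['eef_pos']),s['eef_pos'])
```

```text
[ 0.62523174 11.20335774  5.9423649 ] 0.012087456620843533 [ 0.0015393  -0.15417847] [0.53707446 0.00778057 0.09266122]
```

Request:
{"fn": "servo_tool", "kwargs": {
  "increments": [
    [[0,0,0],[0,0,0],40],
    [[0,0,0],[0,0,0],50],
    [[0,0,-0.4],[0,0,0],50],
    [[0,0,-0.8],[0,0,0],50],
    [[-0.4,-0.5,-0.9],[0,0,0],50],
    [[-0.79,-1,-0.9],[0,0,0],50],
    [[-0.79,-1,-0.9],[0,0,0],50],
    [[-0.79,-1,-0.9],[0,0,0],50]
  ]
}}

```text
clock: 39.88
eef_pos: [0.4338, 0.1697, 0.2261]
orientation: [-180.0, -0.0, -6.4]
force: [-0.1, -0.3, 0.1]
grip_width: 0.0429
finger_force: 0.0
```

Request:
{"fn": "servo_tool", "kwargs": {
  "increments": [
    [[0,0,0],[0,0,-0.06],50],
    [[0,0,0],[0,0,-0.12],50],
    [[0,0,0],[0,0,-0.18],50],
    [[0,0,0],[0,0,-0.24],50],
    [[0,0,0],[0,0,-0.3],50],
    [[0,0,0],[0,0,-0.36],50],
    [[0,0,0],[0,0,-0.42],50],
    [[0,0,0],[0,0,-0.48],50],
    [[0,0,0],[0,0,-0.5],50],
    [[0,0,0],[0,0,-0.5],50]
  ]
}}

```text
clock: 41.12
eef_pos: [0.436, 0.1665, 0.2257]
orientation: [-180.0, 0.0, 83.2]
force: [0.1, -0.5, -1.0]
grip_width: 0.0425
finger_force: 0.0
```

Request:
{"fn": "servo_tool", "kwargs": {
  "increments": [
    [[0,0,0],[0,0,-0.06],50],
    [[0,0,0],[0,0,-0.12],50],
    [[0,0,0],[0,0,-0.18],50],
    [[0,0,0],[0,0,-0.24],50],
    [[0,0,0],[0,0,-0.3],50],
    [[0,0,0],[0,0,-0.36],50],
    [[0,0,0],[0,0,-0.42],50],
    [[0,0,0],[0,0,-0.44],50],
    [[0,0,0],[0,0,-0.44],50]
  ]
}}

```text
clock: 42.25
eef_pos: [0.4358, 0.167, 0.2258]
orientation: [-180.0, 0.0, 162.3]
force: [0.7, 0.9, -1.0]
grip_width: 0.0422
finger_force: 0.0
```

Run:
```python
from h import *
im,d,cm=grab('wrist'); np.savez('wk.npz',im=im,d=d)
save('wrist_f.png',im,1.5); P=cloud(cm,d)
s=robot.sense(); print(s['qpos'].round(1),w2c(s['eef_pos']))
plan([*c2w(-.117,0),.2],170)
b=(P[...,2]>.108)&(P[...,2]<.125)&(np.linalg.norm(w2c(P)-[-.117,0],axis=-1)<.035)
t=P[b]; print(len(t)); 
if len(t)>10: print(t.mean(0),w2c(t.mean(0)),cv2.minAreaRect((t[:,:2]*1000).astype(np.float32)),np.argwhere(b).mean(0)*1.5)
```

```text
[ 14.4 -16.8 117.5  -0.   79.4 -58. ] [-0.11757697 -0.00773402]
at [0.4357 0.167  0.2258] [-179.98   -0.    162.35] w 0.0426 -> shift [0.006 0.051 0.172] rot [-0.0001 -0.     -0.0425] t 42.3
634
[0.4368047  0.17603505 0.11621507] [-0.11754039  0.00133237] ((438.46221923828125, 175.66604614257812), (14.756722450256348, 40.320804595947266), 72.533447265625) [275.27839117 393.76656151]
```

View pics/wrist_f.png

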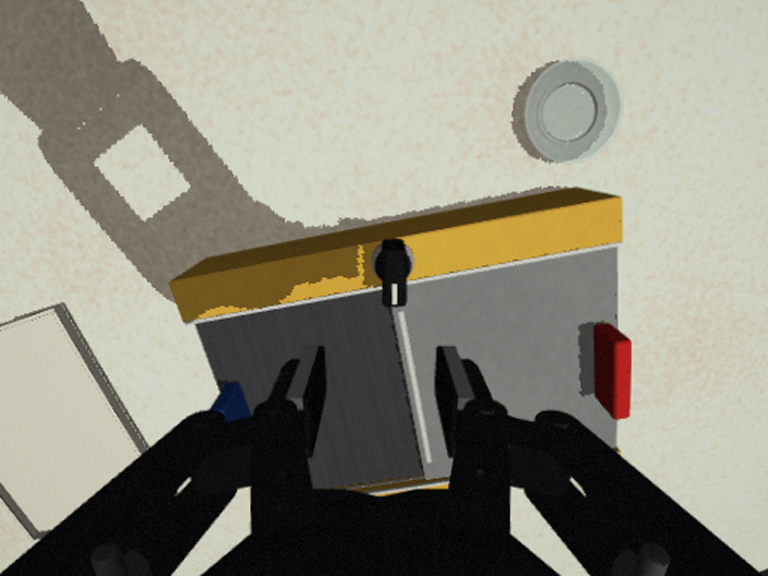

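Wrist view: knob at (395,272), bar aligned with the tool (turn ≈ 0.19 rad), both doors shut, dish undisturbed at (567,110).

Run:
```python
from h import *
plan([.4376,.1755,.089],162.5)
```

```text
at [0.4357 0.167  0.2258] [-179.98   -0.    162.35] w 0.0426 -> shift [0.005 0.058 0.912] rot [-0.0001 -0.     -0.0009] t 42.3
```

Request:
{"fn": "servo_tool", "kwargs": {
  "increments": [
    [[0.005,0.058,0],[0,0,0],45],
    [[0.005,0.058,0.3],[0,0,0],45],
    [[0.005,0.058,0.6],[0,0,0],45],
    [[0.005,0.058,0.8],[0,0,0],45],
    [[0.005,0.058,0.9],[0,0,0],45],
    [[0.005,0.058,0.9],[0,0,0],45],
    [[0.005,0.058,0.9],[0,0,0],5],
    [[0.005,0.058,0.9],[0,0,0],5],
    [[0.005,0.058,0.9],[0,0,0],5],
    [[0.005,0.058,0.9],[0,0,0],5]
  ]
}}

```text
clock: 43.55
eef_pos: [0.4384, 0.1758, 0.092]
orientation: [180.0, 0.1, 162.5]
force: [0.2, -4.4, 3.2]
grip_width: 0.0153
finger_force: 61.6
```

Run:
```python
from h import *
s=robot.sense();print(s['force'],s['ft_torque'],s['grip_width'],s['finger_force'],s['eef_pos'],s['orientation'])
```

```text
[ 0.2269595  -4.37547164  3.15476394] [-0.69017907 -0.14214246  0.0017412 ] 0.015303105180783202 61.646230816841125 [0.43838213 0.17580967 0.09196625] [1.79969932e+02 1.44974006e-01 1.62505230e+02]
```

Request:
{"fn": "servo_tool", "kwargs": {
  "increments": [
    [[0,0,0.03],[0,0,0],5],
    [[0,0,0.06],[0,0,0],5],
    [[0,0,0.08],[0,0,0],5],
    [[0,0,0.08],[0,0,0],5],
    [[0,0,0.08],[0,0,0],5]
  ]
}}

```text
clock: 44.18
eef_pos: [0.4388, 0.176, 0.0845]
orientation: [-179.9, 0.0, 162.5]
force: [-15.0, -8.9, 36.2]
grip_width: 0.0149
finger_force: 66.5
```

Request:
{"fn": "servo_tool", "kwargs": {
  "increments": [
    [[0,0,-0.02],[0,0,0.04],5],
    [[0,0,-0.02],[0,0,0.09],5],
    [[0,0,-0.02],[0,0,0.14],5],
    [[0,0,-0.02],[0,0,0.19],5],
    [[0,0,-0.02],[0,0,0.24],5],
    [[0,0,-0.02],[0,0,0.29],5],
    [[0,0,-0.02],[0,0,0.34],5],
    [[0,0,-0.02],[0,0,0.39],5],
    [[0,0,-0.02],[0,0,0.44],5],
    [[0,0,-0.02],[0,0,0.48],5],
    [[0,0,-0.02],[0,0,0.48],5]
  ]
}}

```text
clock: 45.55
eef_pos: [0.4381, 0.1753, 0.0847]
orientation: [180.0, 0.1, 76.1]
force: [-7.5, -9.2, 21.0]
grip_width: 0.0152
finger_force: 64.3
```

Run:
```python
from h import *
s=robot.sense();print(s['force'],s['ft_torque'],s['grip_width'],s['finger_force'],s['eef_pos'],s['orientation'],s['qpos'])
```

```text
[-7.51480105 -9.24622267 20.98301709] [-1.76902248  1.32911404 -0.04720201] 0.015227851744661958 64.31461930274963 [0.43806038 0.17533929 0.08473548] [1.79984653e+02 1.32195365e-01 7.60835698e+01] [ 15.36391643  -7.72409917 124.19721904  -0.13713651  63.57821405
  29.34140644]
```

Request:
{"fn": "servo_tool", "kwargs": {
  "increments": [
    [[0,0,0],[0,0,0.05],5],
    [[0,0,0],[0,0,0.1],5],
    [[0,0,0],[0,0,0.15],5],
    [[0,0,0],[0,0,0.2],5],
    [[0,0,0],[0,0,0.25],5],
    [[0,0,0],[0,0,0.3],5],
    [[0,0,0],[0,0,0.35],5],
    [[0,0,0],[0,0,0.4],5],
    [[0,0,0],[0,0,0.45],5],
    [[0,0,0],[0,0,0.49],5],
    [[0,0,0],[0,0,0.515],5],
    [[0,0,0],[0,0,0.515],5]
  ]
}}

```text
clock: 47.05
eef_pos: [0.4374, 0.1758, 0.0847]
orientation: [179.9, 0.1, -16.6]
force: [-10.0, -7.4, 23.7]
grip_width: 0.0148
finger_force: 64.5
```

Run:
```python
from h import *
s=robot.sense();print(s['force'],s['ft_torque'],s['grip_width'],s['finger_force'],s['eef_pos'],s['orientation'],s['qpos'])
```

```text
[-9.97629387 -7.381603   23.71528098] [-1.39711553  1.89692373  0.18851361] 0.014797096206221515 64.51480507850647 [0.43739401 0.17584267 0.08472061] [ 1.79888273e+02  9.20325081e-02 -1.65708099e+01] [ 1.53997405e+01 -7.73153720e+00  1.24205426e+02 -5.13837550e-02
  6.36633505e+01  1.21993312e+02]
```

Request:
{"fn": "servo_tool", "kwargs": {
  "increments": [
    [[0,0,0],[0,0,0.51],25],
    [[0,0,0],[0,0,0],45],
    [[0,0,0],[0,0,0],45]
  ]
}}

```text
clock: 47.42
eef_pos: [0.4366, 0.1765, 0.0809]
orientation: [-180.0, 0.1, -16.7]
force: [0.8, -0.3, -0.0]
grip_width: 0.0386
finger_force: 0.0
```

The first row of that call had a stray turn in it. I'll lift and check the knob angle.

Request:
{"fn": "servo_tool", "kwargs": {
  "increments": [
    [[0,0,-0.3],[0,0,0],45],
    [[0,0,-0.7],[0,0,0],45],
    [[-0.3,0,-1],[0,0,0],45],
    [[-0.5,0,-1],[0,0,0],45],
    [[-0.5,0,-1],[0,0,0],45],
    [[-0.5,0,-1],[0,0,0],45]
  ]
}}

```text
clock: 48.18
eef_pos: [0.3654, 0.1975, 0.2311]
orientation: [180.0, 0.1, -16.7]
force: [0.1, -0.1, 0.3]
grip_width: 0.0382
finger_force: 0.0
```

Run:
```python
from h import *
s=robot.sense(); print(s['eef_pos'],s['force'])
im,d,cm=grab('wrist'); save('wrist_g.png',im,1.5); P=cloud(cm,d)
b=(P[...,2]>.098)&(P[...,2]<.125)&(np.linalg.norm(w2c(P)-[-.117,0],axis=-1)<.035)
t=P[b]; print(len(t)); 
if len(t)>10: print(np.median(t,0),np.percentile(t[:,2],90),cv2.minAreaRect((t[:,:2]*1000).astype(np.float32)))
look(('scene','side','wrist'))
```

```text
[0.36544958 0.19748941 0.23110508] [ 0.110292   -0.09913969  0.28482768]
752
[0.43975335 0.17483303 0.10846589] 0.10946718117814355 ((438.99615478515625, 175.13571166992188), (15.938045501708984, 38.975990295410156), 73.71774291992188)
scene red [336. 142.] 54 top 0.106 mid [0.5739 0.3131 0.1053] chest [0.0027 0.1533]
scene blue [265. 183.] 95 top 0.108 mid [0.5364 0.0069 0.1066] chest [ 0.001  -0.1552]
side red [170. 258.] 107 top 0.108 mid [0.5707 0.3174 0.1069] chest [-0.0009  0.1573]
wrist red [65. 23.] 636 top 0.105 mid [0.5585 0.3165 0.1044] chest [-0.013  0.155]
```

View pics/wrist_g.png

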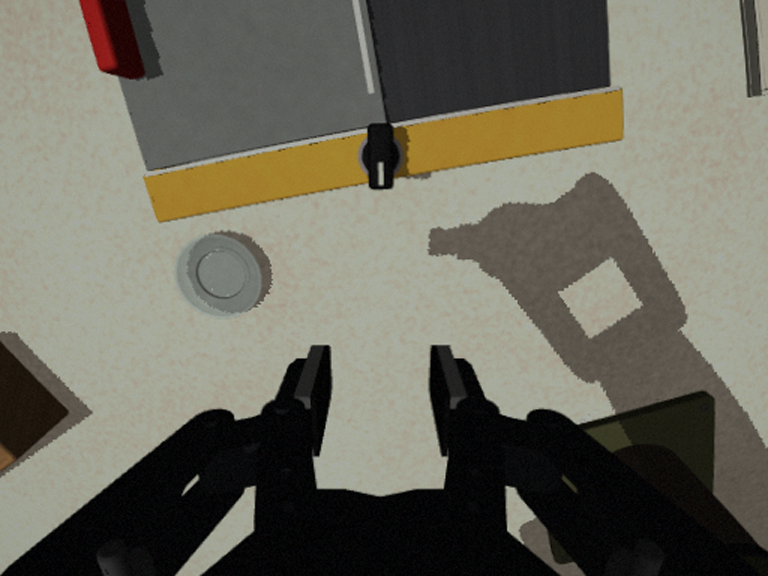

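Wrist view: the knob's white mark now faces the robot at (380,172), so it has turned half a turn. Its top is about 8 mm lower, both doors read shut, and the gripper touches nothing.

```bash
python3 -c "
from rig import robot
print(robot.hand_in())"
```

```text
the job is handed in; nothing more can be done
None
```

I handed the job in at about 48 s: two red and two blue pots stand in their bays, both doors are shut, and the knob is pushed down about 8 mm and turned about half a turn; the hand-in gave no verdict.

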